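# Close a round cheese box in the lever press

## Task

Take the small round wooden cheese box whose lid still stands proud from its stand, without pushing the lid on by hand, lay it down flat on the counter, lid up, and let go, then take it again another way, set it lid up in the nest of the lever press and let go of it with the lever still raised. Pull the sprung lever down until the lid is pressed fully home, then ease the lever slowly all the way back up, never letting it fly, and let go of it, leaving the closed box in the nest. Leave the box that is already closed, the jar and the cheese where they are.

Things in the scene. Friction and masses are not known exactly. Their poses are not given: they have to be found in the camera images.
- cheesebox: Box to close: round, light wood, diameter 64 mm, 38 mm thick at first (30 closed), 165 g: lower part 18 mm, an 8 mm gap with a narrower neck, lid 12 mm with a paper disc on it. Origin: centre of the lower part's underside; z runs through the lid. Starts on edge in a stand, z level, lid about to the robot's left, centre 39 mm up. Squeezing its faces over 40 N shifts the lid: pinch with 10 to 20 N.
- lid (a joint): How far the lid has been pushed on, in m: about 0 as it starts (8 mm proud), 0.008 fully home. It resists with about 40 N and stays where it is pushed.
- lid_top (a point): Centre of the lid's outer face.
- stand_a: Wooden stand holding the box to close on edge, 80 x 84 mm. Origin: centre of its underside; the box's axis lies along its x. Rods along x carry the box; cheeks 46 mm high and 60 mm long, inner faces 37 mm either side in y, guard its rim, so only its flat faces can be pinched there. Which of the two alike stands is where varies.
- stand_b: The same kind of stand, holding the box that is already closed.
- closedbox: Look-alike box already closed: 64 mm in diameter, 30 mm thick without a gap; same origin and axes. To be left alone.
- press: Grey lever press fixed to the counter. Base plate 190 x 130 mm, 18 mm thick. Origin: on the counter under the centre of the nest; its x axis runs from the nest to the hinge, z up; the lever comes down over the nest towards -x.
- nest (a point): Centre of the round steel bed's top, on which the box must sit, 30 mm above the counter. A fence 6 mm high, inner radius 36 mm, surrounds it but is open at the two sides (press +y, -y), where fingers may straddle the box. The raised arm stands 70 mm beyond (+x): bring the hand down with the fingers closing along the press's y.
- hinge (a point): Middle of the lever's hinge axis, which lies along the press's y: 70 mm from the nest centre in +x, 60 mm above the counter.
- handle (a point): Middle of the lever's black round handle, diameter 18 mm, parallel to the press's y, sticking out 78 mm from the arm's +y flank. This point is 50 mm to the +y side of the middle of the arm (16 mm wide) and 251 mm from the hinge axis. Pinched from above, the handle turns between the fingers as the arm swings.
- lever (a joint): Lever angle in rad: 0 fully raised (at rest, handle about straight above the hinge), growing as it is pulled down towards the press's -x. The foot meets the proud lid at about 1.3 and is flat with the lid home at about 1.48; stop at 1.56. A spring pulls it up (1 N at the handle when raised, 7 N when down; the lid adds up to 11 N). Let go, it flies up.
- jar: Bystander: amber glass jar with a white cap, 66 mm in diameter, 85 mm high, origin at the centre of its underside.
- truckle: Bystander: small round cheese, 90 mm in diameter, 45 mm high, origin at the centre of its underside.
Things that resemble listed ones, but are neither listed nor needed, are in the scene too. What is shaped like the cheesebox but green or red is not meant.

How it is judged:
On the way, in this order (a step that is already met when the one before it is completed fails the run):
1. the box lies flat on the counter, lid up and still proud, let go (height (world z) of cheesebox below 0.006 m and angle between cheesebox's own z axis and vertical below 0.08 rad and value of joint lid below 0.004 m and contact force between the fingers and cheesebox below 0.2 N), for 0.2 s.
2. the box sits flat in the nest, lid up and still proud, and is let go, with the lever still raised (horizontal distance between cheesebox and nest below 0.008 m and z of cheesebox in the frame of nest below 0.004 m and angle between cheesebox's own z axis and vertical below 0.08 rad and value of joint lid below 0.004 m and contact force between the fingers and cheesebox below 0.2 N and value of joint lever below 0.25 rad), for 0.2 s.
3. the lever is pulled down and its foot has pressed the lid home (horizontal distance between cheesebox and nest below 0.008 m and z of cheesebox in the frame of nest below 0.004 m and angle between cheesebox's own z axis and vertical below 0.08 rad and value of joint lid above 0.0065 m and value of joint lever above 1.38 rad), for 0.1 s.
At the end, for the whole second after the job is handed in: The box sits flat in the nest (within 8 mm of its centre, on the bed within 4 mm, tilted under 0.08 rad, lid up), its lid pushed on at least 6.5 of the 8 mm, at rest, and the lever is fully raised (under 0.06 rad) (horizontal distance between cheesebox and nest below 0.008 m and z of cheesebox in the frame of nest below 0.004 m and angle between cheesebox's own z axis and vertical below 0.08 rad and value of joint lid above 0.0065 m and value of joint lever below 0.06 rad and linear speed of cheesebox below 0.02 m/s); the robot touches nothing.
It fails at once if the lever flies back up (faster than 1.5 rad/s) (velocity of joint lever below -1.5 rad/s).
It fails at once if the box that is already closed is moved by more than 20 mm (distance of closedbox from where it was at the start of the episode above 0.02 m).
It fails at once if the jar or the cheese is moved by more than 20 mm (distance of any of jar, truckle from where it was at the start of the episode above 0.02 m).
It also fails if it takes over 72 s, if anything falls off the work surface, if the arm or the gripper's body presses on something with over 40 N, if the wrist force passes 120 N, or if a joint passes its speed limit or range.

## Robot

A 7-joint arm with a two-finger parallel gripper is mounted at the origin on the work surface. World frame = base frame: x ahead of the robot, y to its left, z up, the work surface at z = 0. Lengths are in m, angles in rad, forces in N, time in s.
With the tool pointing down it reaches from about 0.4 to 0.85 m from the base axis. Payload 10.4 kg.
Tool frame: the origin (TCP) lies at the very end of the fingers, on their centre line; the grasp point (between the pads) lies 19 mm behind it (manip.tcp_to_grasp is the distance from the TCP to the grasp point, in m); x points along the fingers, y is the direction in which the jaws open and shut, and the axes are right-handed (so a half turn about x gives the same grasp; the last joint's range is limited). The gripper opens to 85 mm and grips with 20 to 120 N. Pads are 22 mm wide; open, the fingers measure 114 mm over their backs; the gripper's body (76 mm by 85 mm) begins 54 mm behind the grasp point. The pads swing forward as they close: fully open they stand 13 mm farther back than shut.
Start: joints at [-1.27, 0.332, -0.065, 1.46, 0.022, 1.35, -0.088], TCP at [0.199, 0.593, 0.231] pointing down, gripper open.
Joint ranges: [-2.6, 2.6], [-0.5, 2.12], [-1.47, 1.34], [0.16, 2.42], [-1.27, 4.41], [0.06, 2.06], [-2.6, 2.6]. Speed limits (rad/s): [2.22, 2.22, 2.79, 2.79, 3.14, 3.14, 3.14].

## Interface

Orientations are given as a unit quaternion [x, y, z, w].
In Python, from workcell import manip, cams, hand_in gives the robot as it stands.
- The arm moves only by the shell command python3 -m handwheel 'ROWS' [FORCE]. ROWS is text: rows parted by semicolons, each of 7 numbers parted by spaces: the shift along the tool's x, y, z in mm, then the turn, a rotation vector about the tool's x, y, z in rad, then the finger opening in mm, from 0 to 85.4. A call has 1 to 8 rows; each row shifts and turns the commanded pose from where the row before left it, along the tool's axes as they then stand; what a row does not reach is not made up. A row lasts 1/10 s, in which the tool goes at most 50 mm and 8.59 degrees, less where a joint would pass 70% of its speed; a pose out of reach is approached as far as the arm can. A call with a gripper value outside its range is refused whole. The fingers move at their own pace and stop on an object; FORCE is the grip in N (left out, the last holds). Time passes only in rows, so rows that do not move let the fingers close. It gives the time, the measured TCP pose, the force and the opening at its end, in the units of the state.
- manip.get_obs(): the state, without advancing time (a new reading comes with each control period).
- cams.camera(name): name is "scene" or "top"; returns a dict with "color" (400x640x3 uint8, blue, green, red), "depth" (400x640 float32, m along the optical axis (not along the pixel's ray), 0 where there is no reading), "camera_matrix" (3x3 intrinsics, pixels), "distortion" ([k1, k2, p1, p2, k3] as OpenCV has them; the pictures are not rectified), "origin" and "attitude" of the camera in the world. Camera axes: x right, y down, z forward; pixel columns grow to the right and rows downward; lengths in m; the calibration is good to about 2 mm. A picture is of the moment at which its call begins.
- hand_in(): hands the job in, once; it reports no verdict.
Trained networks look in the newest picture that a camera, given by its name, has taken for a name from the list of things; names that differ only in an ending like _2 or _b are one class to them, and where a whole thing is asked for, a point or a joint stands for the part that bears it (a point fixed in the world has none). Each returns a list of dicts, best first, with "conf" (0 to 1); they miss things now and then, are a little off and sometimes report something else, mostly with a low value. They report only what shows in the picture. A call takes as long as a camera call. They do not tell look-alikes from the thing itself.
- cams.recognise(camera, thing): "box" ([left, top, width, height] in pixels, round what is visible of it).
- cams.outline_of(camera, thing): "region" (400x640 bool, what is visible of it) and "box" ([left, top, width, height] in pixels, round what is visible of it).
The state is a dict: "clock": time; "joint_pos": joint angles; "joint_velocities": joint speeds; "tau": joint torques, N m; "position": TCP position; "ee_rot": TCP orientation; "ft_force": force on the tool from outside, world axes, zero at the start; "torque": the same for the moment, N m; "grip_width": opening from 0.0 (shut) to 1.0 (fully open).
Only numpy, scipy, OpenCV 4.12 (cv2) and the standard library are available. Lean on these libraries where they do the work, as an engineer would, in place of code of your own. Each camera call takes 0.05 s, during which the arm holds its last target.

## Working session

There is one attempt and no reset: what is moved stays moved. The work goes in short steps, Python scripts to look and compute and a shell command to move; the robot and the scene stay as the last step left them, time stands still between calls to the robot, and variables do not carry over. Pictures are saved under pics/ and viewed, and the job is handed in when it is done.

```bash
ls; mkdir -p pics; cat > h.py <<'E'
import numpy as np,cv2
from scipy.spatial.transform import Rotation as R
from workcell import manip,cams,hand_in
def snap(n,f,crop=None,s=1):
    d=cams.camera(n);im=d["color"].copy()
    if crop: x,y,w,h=crop;im=im[y:y+h,x:x+w]
    if s!=1: im=cv2.resize(im,None,fx=s,fy=s,interpolation=cv2.INTER_CUBIC)
    cv2.imwrite("pics/"+f,im);return d
def att(d):
    a=np.array(d["attitude"]);return a if a.shape==(3,3) else R.from_quat(a).as_matrix()
def pts(d,mask):
    v,u=np.nonzero(mask&(d["depth"]>0));z=d["depth"][v,u]
    p=cv2.undistortPoints(np.stack([u,v],1).astype(np.float64).reshape(-1,1,2),np.array(d["camera_matrix"]),np.array(d["distortion"])).reshape(-1,2)
    P=np.c_[p*z[:,None],z]
    return P@att(d).T+np.array(d["origin"]),u,v
def proj(d,P):
    A=att(d);rv=cv2.Rodrigues(A.T)[0];t=-A.T@np.array(d["origin"])
    return cv2.projectPoints(np.array(P,float).reshape(-1,1,3),rv,t,np.array(d["camera_matrix"]),np.array(d["distortion"]))[0].reshape(-1,2)
def st():
    o=manip.get_obs();M=R.from_quat(o["ee_rot"]).as_matrix()
    print("t",round(o["clock"],2),"p",np.round(o["position"],4),"\nX",M[:,0].round(3),"Y",M[:,1].round(3),"Z",M[:,2].round(3),"\nF",np.round(o["ft_force"],1),"w",round(o["grip_width"],3),"q",np.round(o["joint_pos"],2))
    return o,M
E
python3 - <<'E'
from h import *
st()
for c in("scene","top"):
    d=snap(c,c+"0.png");print(c,d["origin"],d["attitude"])
    for n in("cheesebox","stand_a","press","handle","jar","truckle"):
        print(n,[(round(r["conf"],2),r["box"]) for r in cams.recognise(c,n)])
E
```

```text
pics
t 0.0 p [0.1987 0.5921 0.2305] 
X [-0.    -0.001 -1.   ] Y [ 0.318  0.948 -0.001] Z [ 0.948 -0.318  0.   ] 
F [-0.1  0.4  0.2] w 0.999 q [-1.27  0.33 -0.06  1.46  0.02  1.35 -0.09]
scene [ 1.01157879 -0.79318474  0.92324753] [ 0.87946652  0.23790136 -0.10546999 -0.39851935]
cheesebox [(0.98, [243.2, 248.3, 31.6, 29.3]), (0.88, [272.9, 290.9, 27.8, 31.8]), (0.6, [187.7, 251.6, 27.0, 29.0])]
stand_a [(0.58, [238.9, 251.9, 45.6, 37.4]), (0.55, [178.0, 311.6, 45.4, 43.1])]
press [(0.92, [337.8, 82.8, 80.2, 132.1]), (0.36, [343.1, 84.6, 36.8, 78.2])]
handle [(0.79, [344.9, 85.1, 36.2, 81.5])]
jar [(0.79, [385.9, 227.8, 29.6, 43.5])]
truckle [(0.64, [340.0, 270.9, 41.4, 39.4])]
top [ 0.39157239 -0.07947209  1.17607454] [ 0.71273713 -0.69512158  0.06012456 -0.0720889 ]
cheesebox [(0.87, [379.9, 272.9, 19.6, 23.2]), (0.83, [355.2, 229.3, 13.2, 23.2]), (0.79, [371.7, 189.3, 28.9, 24.6])]
stand_a [(0.7, [347.6, 222.4, 30.0, 33.4]), (0.61, [419.9, 228.1, 31.1, 32.7])]
press [(0.74, [164.5, 165.9, 81.5, 73.6])]
handle [(0.57, [160.2, 191.0, 45.2, 34.2]), (0.42, [419.6, 227.5, 30.3, 35.9])]
jar [(0.59, [277.5, 127.5, 24.7, 34.3])]
truckle [(0.95, [324.8, 140.9, 34.5, 32.5])]
```

View pics/scene0.png

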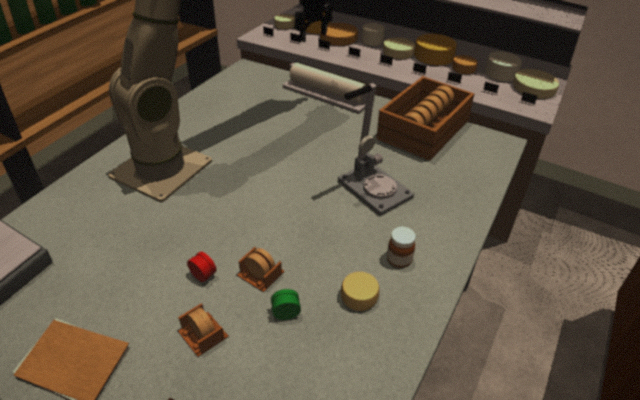

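View pics/top0.png

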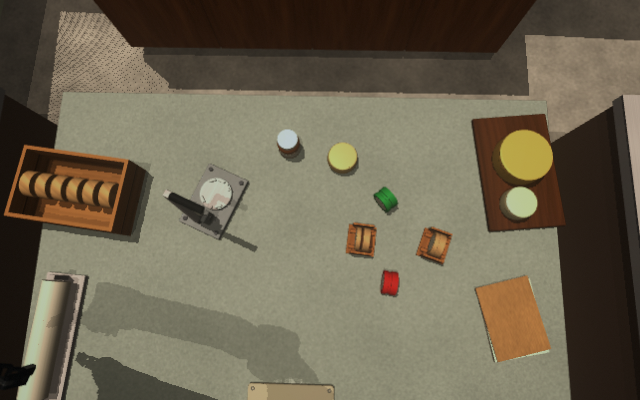

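The scene shows wooden boxes in stands at top (362,239) and (434,244), plus a red one at (390,283) and a green one at (386,199), which are excluded. The press is at (213,195). I'll enlarge both stands to see which box has the gap.

```bash
python3 - <<'E'
from h import *
a=cams.camera("top")["color"][210:275,335:460];b=cams.camera("scene")["color"][235:360,170:300]
a=cv2.resize(a,(780,406),interpolation=cv2.INTER_CUBIC)
cv2.imwrite("pics/ca.png",a);cv2.imwrite("pics/cb.png",cv2.resize(b,None,fx=4.5,fy=4.5,interpolation=cv2.INTER_CUBIC))
E
```

```text
(no output)
```

View pics/ca.png

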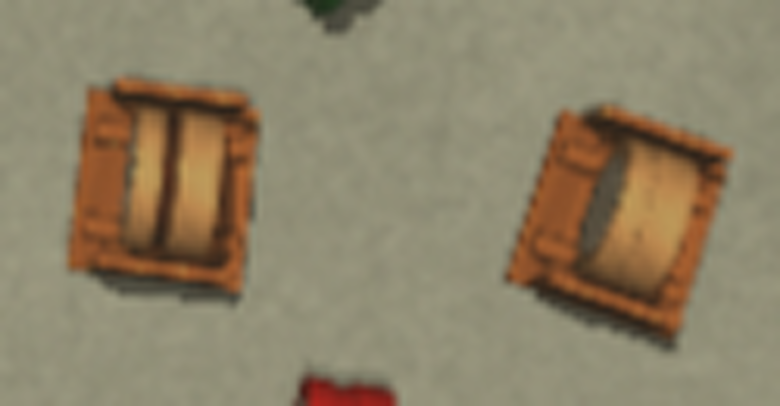

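View pics/cb.png

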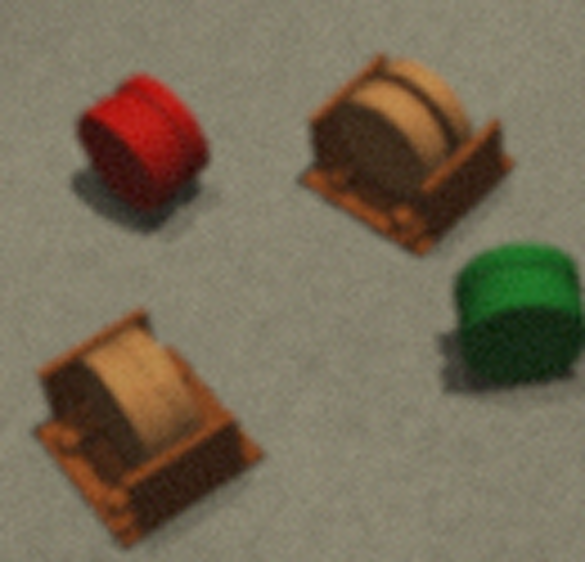

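The box with the dark gap ring is at top (362,239) and scene (260,263), so that is the cheesebox. Its lid is the thin left part, at world +y. The one at (434,244) has no gap and is already closed. Next I'll measure the stand, box and press.

```bash
python3 - <<'E'
from h import *
d=snap("top","p1.png",(150,150,120,100),6)
P,u,v=pts(d,np.ones((400,640),bool))
# table check
def reg(d,b):
    m=np.zeros((400,640),bool);m[b[1]:b[3],b[0]:b[2]]=1;return m
P,u,v=pts(d,reg(d,(300,200,340,210)));print("table",np.median(P,0))
# box in stand a
P,u,v=pts(d,reg(d,(340,215,385,262)))
for lo,hi in((.06,.09),(.04,.055),(.015,.035)):
    Q=P[(P[:,2]>lo)&(P[:,2]<hi)];print(lo,len(Q),Q.mean(0).round(4),Q.min(0).round(4),Q.max(0).round(4))
for r in cams.outline_of("top","stand_a"):
    P,u,v=pts(d,r["region"]);P=P[(P[:,2]>.005)&(P[:,2]<.06)]
    rect=cv2.minAreaRect((P[:,:2]*1000).astype(np.float32));print("stand",r["conf"],rect)
for r in cams.outline_of("top","cheesebox"):
    P,u,v=pts(d,r["region"]);rect=cv2.minAreaRect((P[:,:2]*1000).astype(np.float32));print("box",r["box"],rect,P.max(0))
# press
P,u,v=pts(d,reg(d,(150,150,260,250)))
for lo,hi in((.01,.024),(.024,.045),(.045,.1),(.1,.2),(.2,.4)):
    Q=P[(P[:,2]>lo)&(P[:,2]<hi)]
    if len(Q)>5: print(lo,len(Q),Q.mean(0).round(4),Q.min(0).round(4),Q.max(0).round(4),cv2.minAreaRect((Q[:,:2]*1000).astype(np.float32)))
d=snap("scene","p2.png",(325,70,110,150),5)
P,u,v=pts(d,reg(d,(325,70,425,220)))
for lo,hi in((.01,.024),(.024,.045),(.045,.1),(.1,.2),(.2,.28),(.28,.4)):
    Q=P[(P[:,2]>lo)&(P[:,2]<hi)&(P[:,0]>.2)&(P[:,1]<.6)]
    if len(Q)>5: print("s",lo,len(Q),Q.mean(0).round(4),Q.min(0).round(4),Q.max(0).round(4),cv2.minAreaRect((Q[:,:2]*1000).astype(np.float32)))
E
```

```text
table [ 6.07142262e-01 -6.64227475e-02 -3.07524908e-04]
0.06 215 [ 0.5057 -0.187   0.0673] [ 0.4813 -0.2064  0.06  ] [ 0.5302 -0.1682  0.0748]
0.04 128 [ 0.5045 -0.1866  0.0466] [ 0.4637 -0.2197  0.04  ] [ 0.549  -0.1539  0.0547]
0.015 51 [ 0.5112 -0.1827  0.0238] [ 0.463  -0.2233  0.0151] [ 0.5453 -0.1546  0.0349]
stand 0.74 ((501.09759521484375, -396.4260559082031), (80.13748931884766, 93.6005859375), 71.4482192993164)
stand 0.6 ((506.70880126953125, -187.52996826171875), (78.78758239746094, 81.70560455322266), 83.87220764160156)
box [353.1, 227.7, 17.4, 25.1] ((506.8093566894531, -187.292724609375), (37.06474685668945, 60.857078552246094), 82.6102294921875) [ 0.536091   -0.16612837  0.07480048]
box [379.3, 272.9, 20.4, 22.9] ((390.10595703125, -268.2013854980469), (53.56576156616211, 69.054443359375), 82.68190002441406) [ 0.42565962 -0.24020016  0.06789277]
box [375.3, 191.4, 25.4, 22.8] ((625.414306640625, -259.7824401855469), (64.11956024169922, 57.048583984375), 39.864959716796875) [ 0.65032009 -0.22149211  0.06676903]
0.01 1627 [0.6069 0.2314 0.0175] [0.5    0.1466 0.0101] [0.
[... 1216 characters left out ...]
816 0.4179 0.0738] [0.5043 0.2259 0.0451] [0.6754 0.5996 0.1   ] ((597.63623046875, 420.4390869140625), (165.7690887451172, 374.919189453125), 8.334461212158203)
s 0.1 836 [0.5779 0.4117 0.1227] [0.5058 0.2354 0.1001] [0.6676 0.6    0.1993] ((594.9741821289062, 424.998291015625), (154.881591796875, 362.1702880859375), 9.922737121582031)
s 0.2 200 [0.5646 0.2596 0.2408] [0.5506 0.2514 0.2001] [0.5747 0.2718 0.28  ] ((564.5738525390625, 259.7945556640625), (24.815404891967773, 17.90605926513672), 22.157289505004883)
s 0.28 283 [0.5583 0.2275 0.3093] [0.527  0.1794 0.2804] [0.5801 0.271  0.3208] ((554.3915405273438, 224.87696838378906), (96.4171371459961, 20.415794372558594), 66.93376922607422)
```

View pics/p1.png

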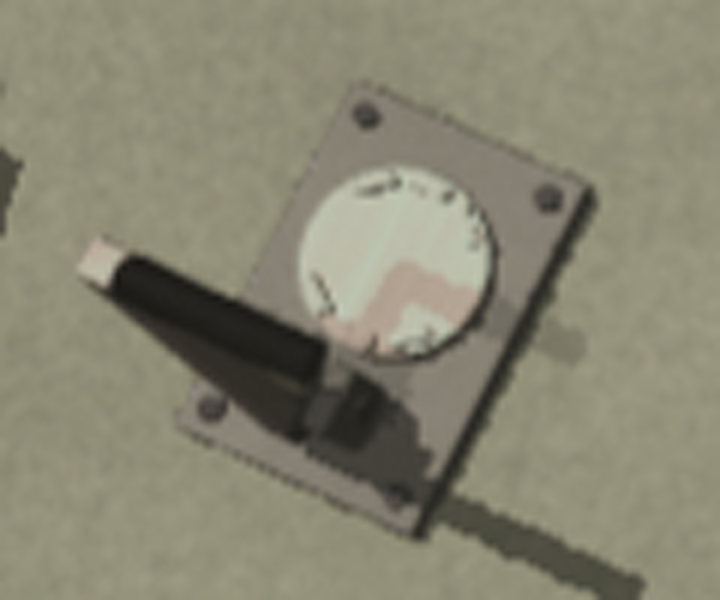

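View pics/p2.png

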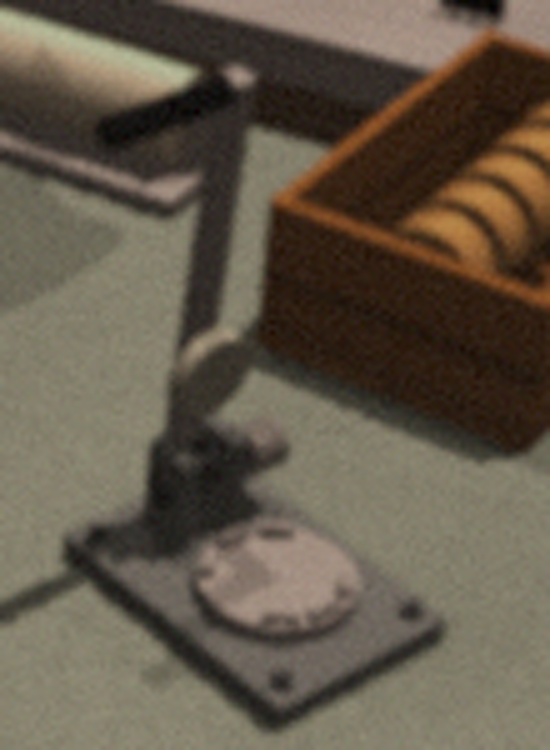

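Measured so far: the box centre is about (0.507,-0.187) with its lid axis about (0.12,0.99). The press yaw is about 156°, so its handle sticks out toward world -y. I'll refine the nest and compute the pregrasp.

```bash
python3 - <<'E'
from h import *
d=cams.camera("top")
m=np.zeros((400,640),bool);m[150:250,150:260]=1
P,u,v=pts(d,m);im=d["color"][v,u].astype(int)
k=(P[:,2]>.026)&(P[:,2]<.04)&(im.min(1)>130)
Q=P[k,:2];print(k.sum(),Q.min(0),Q.max(0));c,r=cv2.minEnclosingCircle((Q*1000).astype(np.float32));print("bed",c,r,np.median(P[k,2]))
yaw=np.deg2rad(156);px=np.array([np.cos(yaw),np.sin(yaw)]);py=np.array([-px[1],px[0]])
print("plate centre along",(np.array(c)-[609.1,240.7])@np.c_[px,py])
# ellipse/convex
h=cv2.convexHull((Q*1000).astype(np.float32))[:,0];print(cv2.fitEllipse(h))
E
```

```text
657 [0.58410073 0.18973229] [0.66992776 0.2784135 ]
bed (627.8095703125, 234.0269775390625) 45.239112854003906 0.029782830728425136
plate centre along [-19.80620573  -1.51375846]
((627.5537719726562, 234.11166381835938), (88.02471923828125, 89.49346160888672), 5.407407760620117)
```

```bash
python3 -m handwheel '0 0 50 0 0 0 85;0 0 50 0 0 0 85;0 -40 27.5 0 0 0 85;0 -40 27.5 0 0 0 85;0 -40 27.5 0 0 0 85;0 -40 27.5 0 0 0 85;0 -40 27.5 0 0 0 85;0 -40 27.5 0 0 0 85' 20; python3 -m handwheel '0 -40 27.5 0 0 0 85;0 -40 27.5 0 0 0 85;0 -40 27.5 0 0 0 85;0 -40 27.5 0 0 0 85;0 -40 27.5 0 0 0 85;0 -40 27.5 0 0 0 85;0 -40 27.5 0 0 0 85;0 -40 27.5 0 0 0 85'; python3 -m handwheel '0 -40 27.5 0 0 0 85;0 -40 27.5 0 0 0 85;0 0 0 -0.1 0 0 85;0 0 0 -0.1 0 0 85;0 0 0 0 0 0 85'; python3 -c "
from h import *
st()"
```

```text
clock: 1.85
position: [0.374, 0.2788, 0.2315]
ee_rot: [0.114, 0.698, -0.114, 0.698]
ft_force: [1.2, 0.5, -0.0]
grip_width: 1.001
clock: 2.65
position: [0.4807, -0.0947, 0.2317]
ee_rot: [0.114, 0.697, -0.114, 0.698]
ft_force: [1.4, 0.8, -0.3]
grip_width: 0.996
clock: 3.15
position: [0.5071, -0.1863, 0.2312]
ee_rot: [0.043, 0.706, -0.043, 0.706]
ft_force: [1.1, 0.6, 0.3]
grip_width: 1.0
t 3.15 p [ 0.5071 -0.1863  0.2312] 
X [-0. -0. -1.] Y [ 0.122  0.992 -0.   ] Z [ 0.992 -0.122 -0.   ] 
F [1.1 0.6 0.3] w 1.0 q [-0.36  0.16  0.7   1.72 -0.1   1.3   1.81]
```

```bash
python3 -m handwheel '45 0 0 0 0 0 85;45 0 0 0 0 0 85;40 0 0 0 0 0 85;30 0 0 0 0 0 85;20 0 0 0 0 0 70;15 0 0 0 0 0 65;0 0 0 0 0 0 60' 20;python3 -m handwheel '0 0 0 0 0 0 50;0 0 0 0 0 0 30;0 0 0 0 0 0 30;0 0 0 0 0 0 30;0 0 0 0 0 0 30;0 0 0 0 0 0 30' 20; python3 -c "
from h import *
st();snap('scene','g1.png',(190,180,160,120),5)"
```

```text
clock: 3.85
position: [0.5062, -0.1854, 0.0349]
ee_rot: [0.044, 0.707, -0.044, 0.705]
ft_force: [0.2, 0.1, 1.0]
grip_width: 0.699
clock: 4.45
position: [0.5081, -0.1862, 0.0376]
ee_rot: [0.044, 0.705, -0.044, 0.707]
ft_force: [-0.4, 0.3, 7.6]
grip_width: 0.427
t 4.45 p [ 0.5081 -0.1862  0.0376] 
X [ 0.002  0.    -1.   ] Y [0.124 0.992 0.   ] Z [ 0.992 -0.124  0.002] 
F [-0.4  0.3  7.6] w 0.427 q [-0.27  0.4   0.63  1.91 -0.29  0.92  1.95]
```

View pics/g1.png

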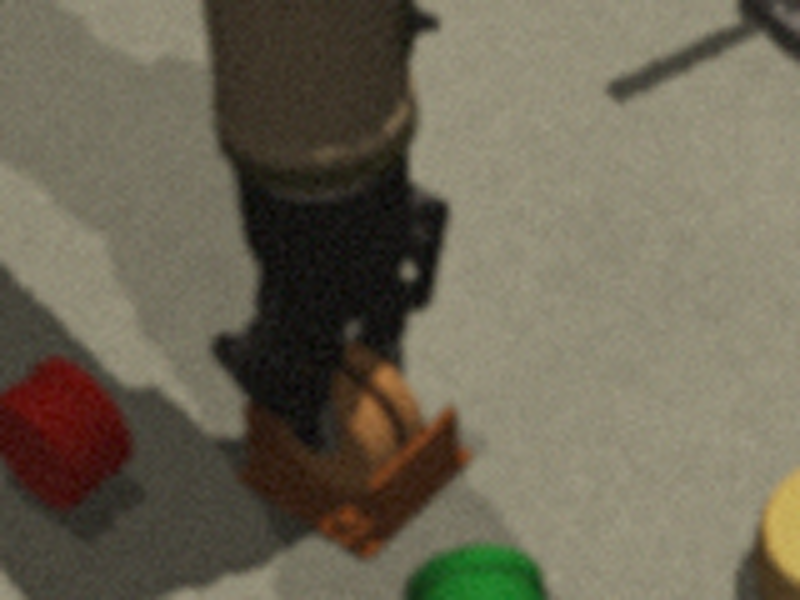

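The fingers have closed at about 36.5 mm on the proud box (37–38 expected). Lifting now.

```bash
python3 -m handwheel '-10 0 0 0 0 0 30;-20 0 0 0 0 0 30;-30 0 0 0 0 0 30;-40 0 0 0 0 0 30;-40 0 0 0 0 0 30;-30 0 0 0 0 0 30;0 0 0 0 0 0 30' 20; python3 -c "
from h import *
st();snap('scene','g2.png',(190,150,160,120),5)"
```

```text
clock: 5.2
position: [0.5089, -0.1869, 0.211]
ee_rot: [0.044, 0.703, -0.044, 0.708]
ft_force: [-0.1, 0.4, -1.2]
grip_width: 0.434
t 5.2 p [ 0.5089 -0.1869  0.211 ] 
X [ 0.007 -0.    -1.   ] Y [0.124 0.992 0.001] Z [ 0.992 -0.124  0.007] 
F [-0.1  0.4 -1.2] w 0.434 q [-0.36  0.17  0.71  1.75 -0.12  1.26  1.82]
```

View pics/g2.png

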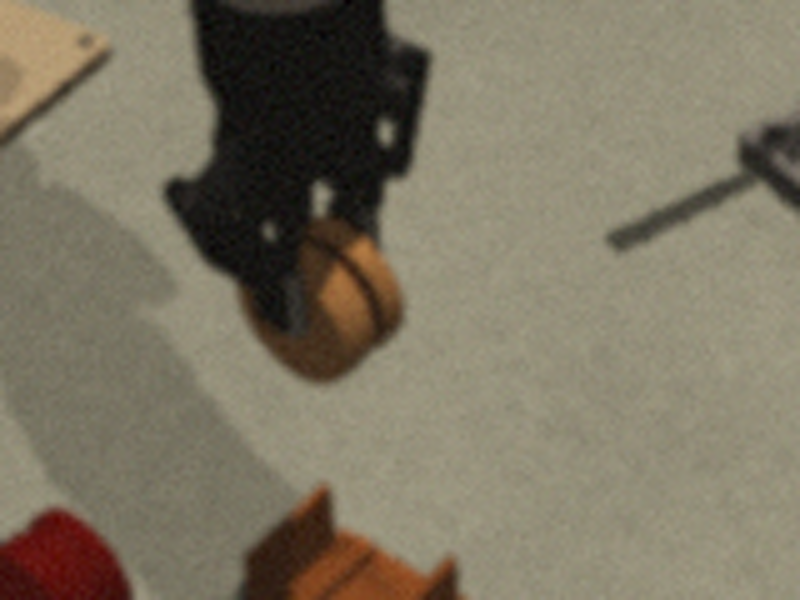

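```bash
python3 -m handwheel '0 25 0 0 0 0 30;0 40 0 0 0 0 30;0 45 0 0 0 0 30;0 40 0 0 0 0 30;0 20 0 0 0 0 30;0 0 0 0.145 0 0 30;0 0 0 0.145 0 0 30;0 0 0 0.145 0 0 30' 20;python3 -m handwheel '0 0 0 0.145 0 0 30;0 0 0 0.145 0 0 30;0 0 0 0.145 0 0 30;0 0 0 0.145 0 0 30;0 0 0 0.145 0 0 30;0 0 0 0.145 0 0 30;0 0 0 0.145 0 0 30;0 0 0 0 0 0 30' 20; python3 -c "
from h import *
st()"
```

```text
clock: 6.05
position: [0.5272, -0.0172, 0.205]
ee_rot: [0.197, 0.68, -0.197, 0.678]
ft_force: [-0.7, 0.3, -2.7]
grip_width: 0.43
clock: 6.85
position: [0.5273, -0.0173, 0.2052]
ee_rot: [-0.501, -0.499, 0.502, -0.498]
ft_force: [-0.0, -0.3, -1.4]
grip_width: 0.428
t 6.85 p [ 0.5273 -0.0173  0.2052] 
X [-0.002 -0.    -1.   ] Y [ 1.    -0.005 -0.002] Z [-0.005 -1.     0.   ] 
F [-0.  -0.3 -1.4] w 0.428 q [-0.69  0.15  0.71  1.78 -0.1   1.25  0.03]
```

```bash
python3 -m handwheel '0 0 0 0 0 0.149 30;0 0 0 0 0 0.149 30;0 0 0 0 0 0.149 30;0 0 0 0 0 0.149 30;0 0 0 0 0 0.149 30;0 0 0 0 0 0.149 30;0 0 0 0 0 0.149 30;0 0 0 0 0 0 30' 20; python3 -c "
from h import *
st();snap('scene','g3.png',(200,130,180,120),4.4)"
```

```text
clock: 7.65
position: [0.5115, -0.0085, 0.2153]
ee_rot: [0.65, 0.297, -0.27, 0.646]
ft_force: [1.0, -0.7, -1.4]
grip_width: 0.434
t 7.65 p [ 0.5115 -0.0085  0.2153] 
X [ 0.679  0.037 -0.734] Y [0.734 0.01  0.679] Z [ 0.033 -0.999 -0.02 ] 
F [ 1.  -0.7 -1.4] w 0.434 q [-0.24 -0.4   0.12  2.4   0.21  0.4  -0.24]
```

View pics/g3.png

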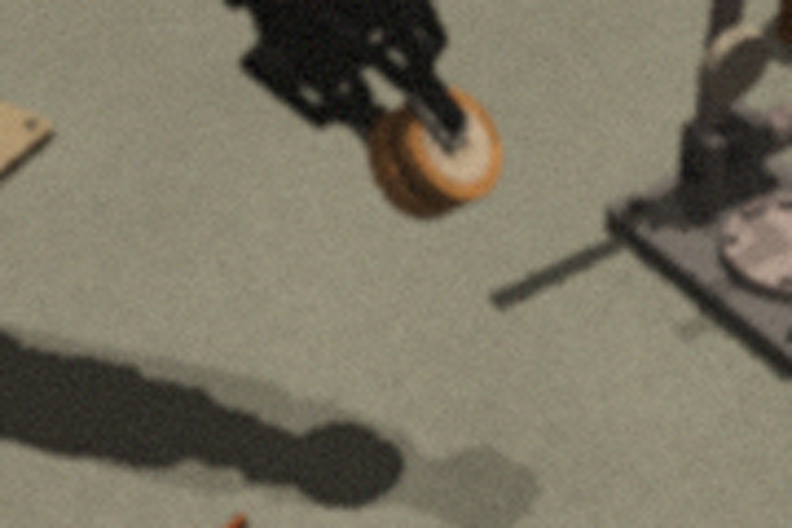

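```bash
python3 -m handwheel '21 23 0 0 0 0 30;21 23 0 0 0 0 30;21 23 0 0 0 0 30;0 0 0 0 0 0.1 30;0 0 0 0 0 0.1 30;0 0 0 0 0 0.1 30;0 0 0 0 0 0 30' 20; python3 -c "
from h import *
st()
d=cams.camera('top')
for n in('jar','truckle'):
  for r in cams.outline_of('top',n):
    P,u,v=pts(d,r['region']);print(n,r['conf'],np.median(P,0),P[P[:,2]>P[:,2].max()-.01].mean(0))
"
```

```text
clock: 8.4
position: [0.6075, -0.0156, 0.2163]
ee_rot: [0.664, 0.239, -0.236, 0.668]
ft_force: [0.6, -0.1, -2.3]
grip_width: 0.428
t 8.4 p [ 0.6075 -0.0156  0.2163] 
X [ 0.775  0.002 -0.632] Y [0.632 0.007 0.775] Z [ 0.006 -1.     0.004] 
F [ 0.6 -0.1 -2.3] w 0.428 q [-0.28 -0.18  0.18  2.32  0.72  0.15 -0.74]
jar 0.67 [0.76308198 0.02460522 0.08238706] [0.77332949 0.02753391 0.08445483]
jar 0.19 [0.54923289 0.25076095 0.31472103] [0.54882372 0.22469255 0.31788693]
truckle 0.88 [ 0.73611332 -0.12836851  0.0439416 ] [ 0.7409447  -0.12920575  0.04518308]
```

```bash
python3 -m handwheel '21 -26 0 0 0 0 30;26 -32 0 0 0 0 30;26 -32 0 0 0 0 30;21 -26 0 0 0 0 30;11 -13 0 0 0 0 30;0 0 0 0 0 0 30' 20; python3 -c "
from h import *
st()"
```

```text
clock: 9.15
position: [0.6112, -0.0311, 0.1738]
ee_rot: [0.661, 0.221, -0.247, 0.674]
ft_force: [-0.5, 0.2, -2.7]
grip_width: 0.427
t 9.15 p [ 0.6112 -0.0311  0.1738] 
X [ 0.78  -0.041 -0.624] Y [0.625 0.005 0.781] Z [-0.029 -0.999  0.03 ] 
F [-0.5  0.2 -2.7] w 0.427 q [-0.23 -0.08  0.15  2.36  1.8   0.12 -1.84]
```

```bash
python3 -m handwheel '0 0 0 0 0 -0.1 30;0 0 0 0 0 -0.1 30;14 11 0 0 0 0 30;14 11 0 0 0 0 30;14 11 0 0 0 0 30;0 0 0 0 0 0 30;0 0 0 0 0 0 30' 20; python3 -c "
from h import *
st()"
```

```text
clock: 9.85
position: [0.6681, -0.045, 0.1768]
ee_rot: [0.654, 0.219, -0.267, 0.673]
ft_force: [-0.5, 0.1, -2.1]
grip_width: 0.431
t 9.85 p [ 0.6681 -0.045   0.1768] 
X [ 0.761 -0.073 -0.644] Y [0.646 0.001 0.763] Z [-0.055 -0.997  0.048] 
F [-0.5  0.1 -2.1] w 0.431 q [-0.22  0.05  0.16  2.21  1.36  0.12 -1.4 ]
```

```bash
python3 -m handwheel '0 0 0 0 0 -0.08 30;0 0 0 0 0 -0.08 30;0 0 0 0 0 0 30;0 0 0 0 0 0 30' 20; python3 -c "
from h import *
st()"
```

```text
clock: 10.25
position: [0.6704, -0.054, 0.1798]
ee_rot: [0.647, 0.224, -0.29, 0.669]
ft_force: [0.8, -0.4, -2.9]
grip_width: 0.427
t 10.25 p [ 0.6704 -0.054   0.1798] 
X [ 0.732 -0.098 -0.674] Y [ 0.677 -0.005  0.736] Z [-0.075 -0.995  0.063] 
F [ 0.8 -0.4 -2.9] w 0.427 q [-0.17  0.05  0.12  2.17  0.93  0.17 -0.97]
```

```bash
cat >> h.py <<'E'
def goal(p,X,Y):
    "print shift (mm, tool axes at start) and rotvec to reach p with tool X,Y"
    o,M=st();X=np.array(X,float);X/=np.linalg.norm(X);Y=np.array(Y,float);Y-=X*(X@Y);Y/=np.linalg.norm(Y)
    T=np.c_[X,Y,np.cross(X,Y)]
    print("shift",(M.T@(np.array(p)-o["position"])*1000).round(1),"rot",R.from_matrix(M.T@T).as_rotvec().round(3),"shift after rot",(T.T@(np.array(p)-o["position"])*1000).round(1))
E
python3 -c "
from h import *
a=np.deg2rad(46);goal([.655,-.045,.12],[np.cos(a),0,-np.sin(a)],[np.sin(a),0,np.cos(a)])"
```

```text
t 10.25 p [ 0.6704 -0.054   0.1798] 
X [ 0.732 -0.098 -0.674] Y [ 0.677 -0.005  0.736] Z [-0.075 -0.995  0.063] 
F [ 0.8 -0.4 -2.9] w 0.427 q [-0.17  0.05  0.12  2.17  0.93  0.17 -0.97]
shift [ 28.1 -54.5 -11.6] rot [-0.008  0.098 -0.059] shift after rot [ 32.3 -52.6  -9. ]
```

```bash
python3 -m handwheel '0 0 0 0 0.05 -0.04 30;0 0 0 -0.01 0.05 -0.04 30;0 0 0 0 0 0 30;11 -18 -3 0 0 0 30;11 -18 -3 0 0 0 30;11 -18 -3 0 0 0 30;0 0 0 0 0 0 30' 20; python3 -c "
from h import *
a=np.deg2rad(46);goal([.655,-.045,.06],[np.cos(a),0,-np.sin(a)],[np.sin(a),0,np.cos(a)])"
```

```text
clock: 10.95
position: [0.6579, -0.0536, 0.1298]
ee_rot: [0.644, 0.245, -0.295, 0.662]
ft_force: [-0.3, -0.5, -2.1]
grip_width: 0.433
t 10.95 p [ 0.6579 -0.0536  0.1298] 
X [ 0.706 -0.076 -0.704] Y [ 0.706 -0.003  0.709] Z [-0.056 -0.997  0.051] 
F [-0.3 -0.5 -2.1] w 0.433 q [-0.28  0.11  0.24  2.21  1.12  0.09 -1.17]
shift [ 46.4 -51.6 -12. ] rot [-0.004  0.076 -0.019] shift after rot [ 48.2 -50.6  -8.6]
```

```bash
python3 -m handwheel '0 0 0 0 0.04 -0.07 30;0 0 0 0 0.04 -0.06 30;0 0 0 0 0 0 30;0 0 0 0 0 0 30' 20; python3 -c "
from h import *
a=np.deg2rad(52);goal([.655,-.045,.05],[np.cos(a),0,-np.sin(a)],[np.sin(a),0,np.cos(a)])"
```

```text
clock: 11.35
position: [0.6603, -0.0639, 0.1315]
ee_rot: [0.64, 0.256, -0.308, 0.656]
ft_force: [-0.0, 0.5, -2.4]
grip_width: 0.432
t 11.35 p [ 0.6603 -0.0639  0.1315] 
X [ 0.68  -0.077 -0.729] Y [ 0.731 -0.008  0.682] Z [-0.059 -0.997  0.051] 
F [-0.   0.5 -2.4] w 0.432 q [-0.03  0.13  0.01  2.16  0.7   0.14 -0.72]
shift [ 54.4 -59.6 -22.7] rot [-0.012  0.077 -0.087] shift after rot [ 61.  -54.3 -18.9]
```

```bash
python3 -m handwheel '0 0 0 0 0.04 -0.07 30;0 0 0 0 0.04 -0.06 30;0 0 0 0 0 0 30;0 0 0 0 0 0 30' 20; python3 -c "
from h import *
a=np.deg2rad(52);goal([.655,-.045,.05],[np.cos(a),0,-np.sin(a)],[np.sin(a),0,np.cos(a)])"
```

```text
clock: 11.75
position: [0.6601, -0.0697, 0.1296]
ee_rot: [0.634, 0.289, -0.324, 0.64]
ft_force: [0.3, -0.1, -1.8]
grip_width: 0.426
t 11.75 p [ 0.6601 -0.0697  0.1296] 
X [ 0.623 -0.05  -0.781] Y [ 0.781 -0.013  0.624] Z [-0.041 -0.999  0.031] 
F [ 0.3 -0.1 -1.8] w 0.426 q [ 0.21  0.15 -0.21  2.09  0.3   0.24 -0.28]
shift [ 57.7 -54.  -26.9] rot [-0.013  0.05  -0.011] shift after rot [ 59.6 -53.  -24.7]
```

```bash
python3 -m handwheel '14 -13 -6 0 0.02 0 30;14 -13 -6 0 0.02 0 30;14 -13 -6 0 0.02 0 30;14 -13 -6 0 0 0 30;0 0 0 0 0 0 30;0 0 0 0 0 0 30' 20; python3 -c "
from h import *
a=np.deg2rad(52);goal([.655,-.045,.04],[np.cos(a),0,-np.sin(a)],[np.sin(a),0,np.cos(a)])
snap('scene','g4.png',(240,130,180,140),4.4)"
```

```text
clock: 12.35
position: [0.6553, -0.046, 0.0582]
ee_rot: [0.642, 0.31, -0.305, 0.632]
ft_force: [0.4, -0.1, -1.9]
grip_width: 0.438
t 12.35 p [ 0.6553 -0.046   0.0582] 
X [ 0.622  0.012 -0.783] Y [ 0.783 -0.009  0.622] Z [ 0.    -1.    -0.015] 
F [ 0.4 -0.1 -1.9] w 0.438 q [ 0.22  0.27 -0.23  2.14  0.47  0.07 -0.44]
shift [ 14.1 -11.6  -0.7] rot [-0.009 -0.012 -0.008] shift after rot [ 14.2 -11.4  -1. ]
```

View pics/g4.png

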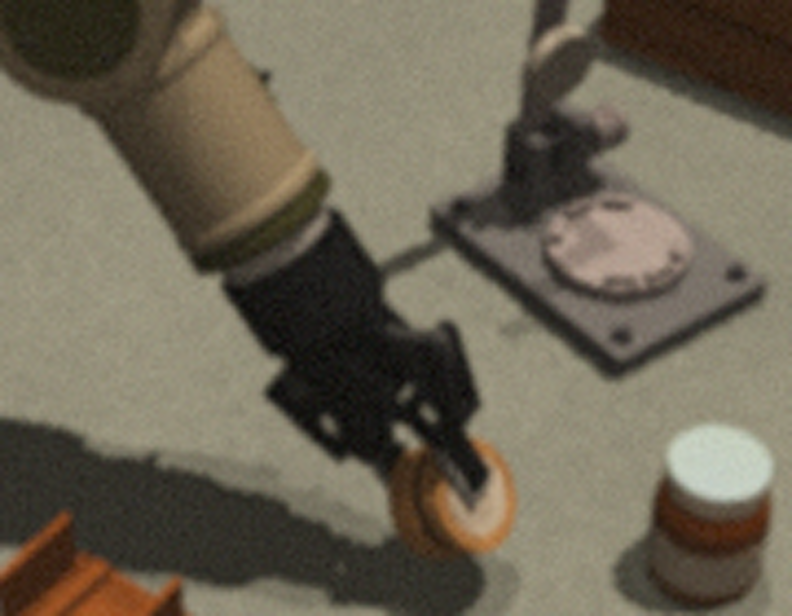

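```bash
python3 -m handwheel '5 -4 0 0 0 0 30;5 -4 0 0 0 0 30;3 -2 0 0 0 0 30;0 0 0 0 0 0 30' 20; python3 -c "
from h import *
a=np.deg2rad(52);goal([.655,-.045,.035],[np.cos(a),0,-np.sin(a)],[np.sin(a),0,np.cos(a)])"
```

```text
clock: 12.8
position: [0.6559, -0.0474, 0.0449]
ee_rot: [0.642, 0.309, -0.306, 0.632]
ft_force: [-0.2, 0.4, -1.8]
grip_width: 0.428
t 12.8 p [ 0.6559 -0.0474  0.0449] 
X [ 0.622  0.011 -0.783] Y [ 0.783 -0.011  0.622] Z [-0.002 -1.    -0.015] 
F [-0.2  0.4 -1.8] w 0.428 q [ 0.29  0.31 -0.29  2.14  0.98  0.07 -0.94]
shift [ 7.2 -6.9 -2.3] rot [-0.011 -0.011 -0.008] shift after rot [ 7.3 -6.8 -2.4]
```

```bash
python3 -m handwheel '3 -2.5 0 0 0 0 30;3 -2.5 0 0 0 0 30;0 0 0 0 0 0 30' 20; python3 -m handwheel '2 -1.5 0 0 0 0 30;0 0 0 0 0 0 30' 20; python3 -c "
from h import *
st()"
```

```text
clock: 13.1
position: [0.6555, -0.0472, 0.0369]
ee_rot: [0.642, 0.309, -0.306, 0.631]
ft_force: [-0.1, -0.3, -2.5]
grip_width: 0.429
clock: 13.3
position: [0.656, -0.0471, 0.0349]
ee_rot: [0.642, 0.309, -0.306, 0.632]
ft_force: [0.4, -0.6, 1.0]
grip_width: 0.431
t 13.3 p [ 0.656  -0.0471  0.0349] 
X [ 0.622  0.011 -0.783] Y [ 0.783 -0.011  0.622] Z [-0.002 -1.    -0.015] 
F [ 0.4 -0.6  1. ] w 0.431 q [ 0.31  0.33 -0.32  2.14  1.36  0.07 -1.31]
```

```bash
python3 -m handwheel '0 0 0 0 0 0 45;0 0 0 0 0 0 52;0 0 0 0 0 0 52;0 0 0 0 0 0 52' 20; python3 -c "
from h import *
st();snap('scene','g5.png',(240,130,180,140),4.4)"
```

```text
clock: 13.7
position: [0.6555, -0.047, 0.0341]
ee_rot: [0.642, 0.31, -0.306, 0.631]
ft_force: [-0.5, -0.6, -1.0]
grip_width: 0.609
t 13.7 p [ 0.6555 -0.047   0.0341] 
X [ 0.621  0.011 -0.784] Y [ 0.784 -0.011  0.621] Z [-0.002 -1.    -0.016] 
F [-0.5 -0.6 -1. ] w 0.609 q [ 0.31  0.33 -0.32  2.14  1.37  0.07 -1.31]
```

View pics/g5.png

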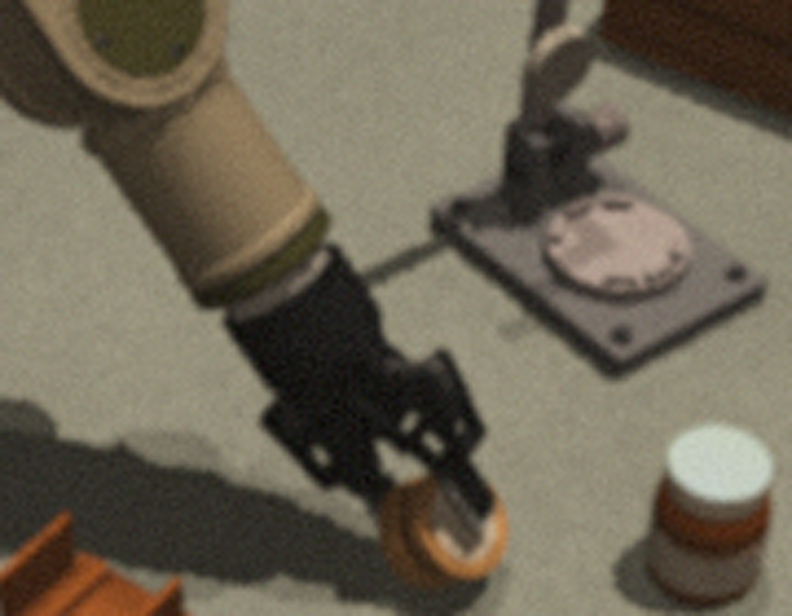

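```bash
python3 -m handwheel '-3.5 -7.5 0 0 0 0 52;-3.5 -7.5 0 0 0 0 52;-3.5 -7.5 0 0 0 0 52;0 0 0 0 0 0 52' 20; python3 -c "
from h import *
st();snap('scene','g6.png',(240,130,180,140),4.4)"
```

```text
clock: 14.15
position: [0.6302, -0.047, 0.0275]
ee_rot: [0.642, 0.31, -0.307, 0.631]
ft_force: [-0.9, -0.8, -1.7]
grip_width: 0.606
t 14.15 p [ 0.6302 -0.047   0.0275] 
X [ 0.62   0.011 -0.785] Y [ 0.785 -0.012  0.62 ] Z [-0.002 -1.    -0.016] 
F [-0.9 -0.8 -1.7] w 0.606 q [ 0.41  0.31 -0.43  2.2   1.75  0.09 -1.68]
```

View pics/g6.png

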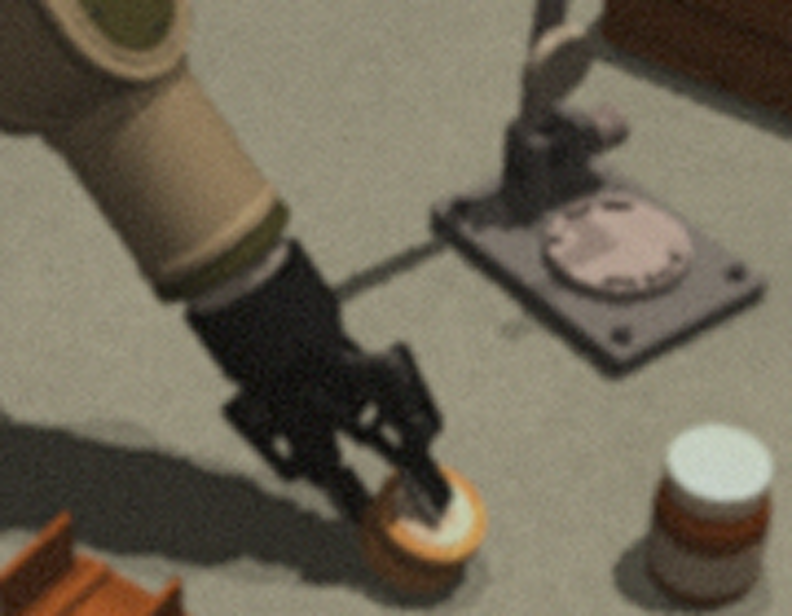

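```bash
python3 -m handwheel '-4.5 -6.5 0 0 0 0 52;-4.5 -6.5 0 0 0 0 52;-5 -6.3 0 0 0 0 52;0 0 0 0 0 0 52' 20; python3 -c "
from h import *
st();snap('scene','g7.png',(240,130,180,140),4.4)"
```

```text
clock: 14.6
position: [0.6073, -0.0471, 0.0272]
ee_rot: [0.642, 0.31, -0.306, 0.631]
ft_force: [0.3, 0.4, 0.0]
grip_width: 0.608
t 14.6 p [ 0.6073 -0.0471  0.0272] 
X [ 0.621  0.011 -0.784] Y [ 0.784 -0.012  0.621] Z [-0.003 -1.    -0.016] 
F [0.3 0.4 0. ] w 0.608 q [ 0.53  0.29 -0.54  2.25  1.87  0.11 -1.79]
```

View pics/g7.png

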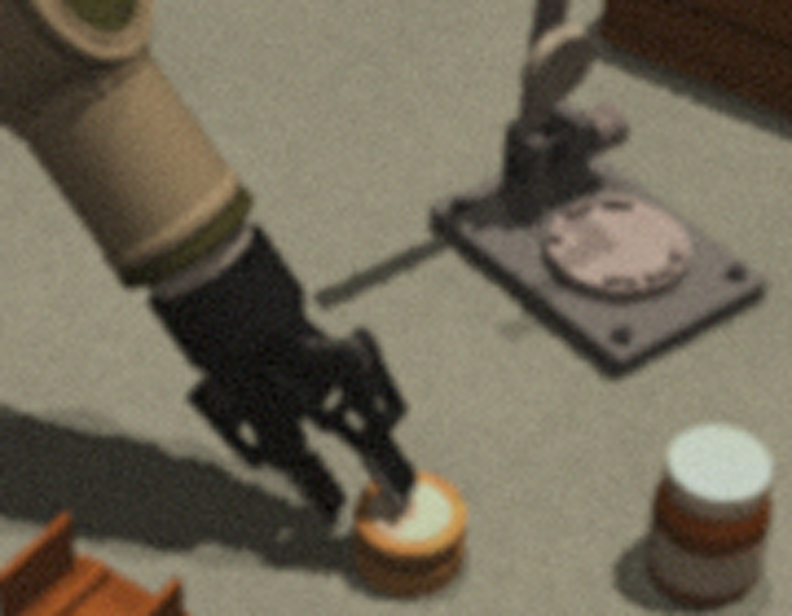

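The box now lies flat, lid up and still proud, around (415,540) in the crop. I'll retract along the tool axis.

```bash
python3 -m handwheel '-5 0 0 0 0 0 52;-15 0 0 0 0 0 52;-30 0 0 0 0 0 60;-30 0 0 0 0 0 75;-30 0 0 0 0 0 85;-30 0 0 0 0 0 85;0 0 0 0 0 0 85' 20; python3 -c "
from h import *
a=np.deg2rad(75);st()
d=snap('top','t8.png',(270,150,130,120),5)
for r in cams.outline_of('top','cheesebox'):
  P,u,v=pts(d,r['region']);Q=P[P[:,2]>np.percentile(P[:,2],90)-.006];print(r['conf'],r['box'],np.median(Q,0).round(4),cv2.minEnclosingCircle((Q[:,:2]*1000).astype(np.float32)))
snap('scene','g8.png',(240,160,180,130),4.4)"
```

```text
clock: 15.35
position: [0.5721, -0.0545, 0.0796]
ee_rot: [0.648, 0.301, -0.308, 0.629]
ft_force: [0.5, -0.4, 0.4]
grip_width: 0.997
t 15.35 p [ 0.5721 -0.0545  0.0796] 
X [ 0.63   0.003 -0.777] Y [ 0.777 -0.028  0.629] Z [-0.02 -1.   -0.02] 
F [ 0.5 -0.4  0.4] w 0.997 q [ 1.03  0.16 -1.01  2.3   0.86  0.12 -0.78]
0.89 [302.2, 183.6, 20.0, 25.0] [ 0.6303 -0.0451  0.0371] ((619.8804931640625, -55.09227752685547), 40.03562927246094)
0.88 [382.3, 270.9, 17.7, 21.4] [ 0.39   -0.2649  0.062 ] ((390.1549987792969, -263.46282958984375), 26.806995391845703)
0.58 [373.8, 190.0, 24.8, 22.1] [ 0.6197 -0.2535  0.0616] ((619.50244140625, -254.30775451660156), 25.409053802490234)
```

View pics/g8.png

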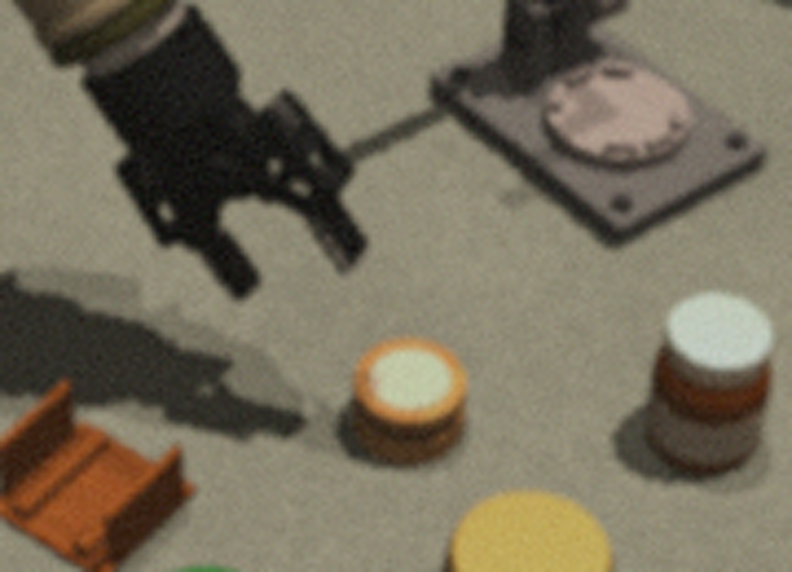

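View pics/t8.png

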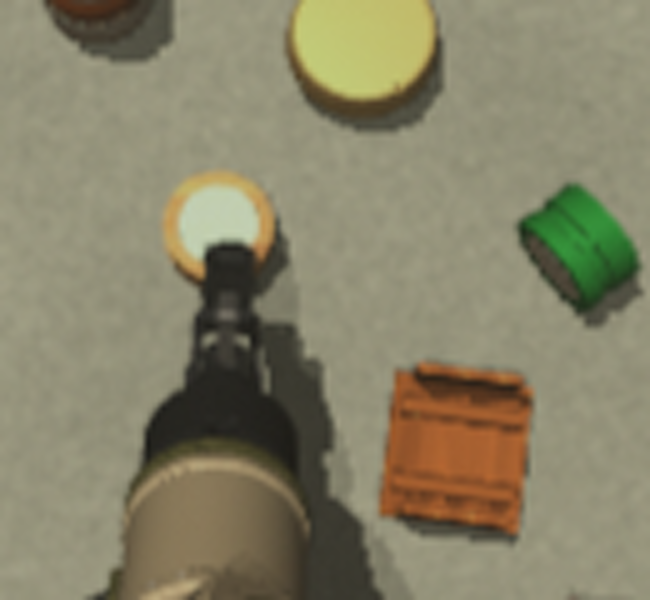

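```bash
python3 -m handwheel '-30 25 0 0 0 -0.05 85;-30 25 0 0 0 -0.08 85;-30 25 0 0 0 -0.08 85;-10 10 0 0 0 -0.1 85;0 0 0 0 0 -0.14 85;0 0 0 0 0 -0.14 85;0 0 0 0 0 -0.1 85;0 0 0 0 0 0 85' 20; python3 -c "
from h import *
goal([.63,-.045,.13],[0,0,-1],[.399,.917,0])"
```

```text
clock: 16.3
position: [0.5838, -0.064, 0.1597]
ee_rot: [0.53, 0.466, -0.489, 0.512]
ft_force: [0.1, 0.8, -0.9]
grip_width: 0.998
t 16.3 p [ 0.5838 -0.064   0.1597] 
X [ 0.087 -0.007 -0.996] Y [ 0.995 -0.041  0.088] Z [-0.042 -0.999  0.003] 
F [ 0.1  0.8 -0.9] w 0.998 q [ 0.94  0.47 -1.14  1.69  0.48  1.19 -0.35]
shift [ 33.5  42.6 -20.9] rot [-1.201  0.055 -0.075] shift after rot [29.7 35.8 34.8]
```

```bash
python3 -m handwheel '0 0 0 0 0 -0.09 85;0 0 0 -0.135 0 0 85;0 0 0 -0.135 0 0 85;0 0 0 -0.135 0 0 85;0 0 0 -0.135 0 0 85;0 0 0 -0.135 0 0 85;0 0 0 -0.135 0 0 85;0 0 0 -0.135 0 0 85' 20; python3 -m handwheel '0 0 0 -0.135 0 0 85;0 0 0 -0.12 0 0 85;0 0 0 0 0 0 85' 20;python3 -c "
from h import *
goal([.63,-.045,.13],[0,0,-1],[.399,.917,0])
d=snap('top','t9.png',(270,150,130,120),5)
P,u,v=pts(d,np.ones((400,640),bool))
k=(abs(P[:,0]-.63)<.045)&(abs(P[:,1]+.045)<.045)&(P[:,2]>.03)&(P[:,2]<.045);Q=P[k];print(k.sum(),np.median(Q[:,2]),Q.min(0),Q.max(0),cv2.minEnclosingCircle((Q[:,:2]*1000).astype(np.float32)))
"
```

```text
clock: 17.1
position: [0.5818, -0.065, 0.1605]
ee_rot: [0.228, 0.667, -0.232, 0.67]
ft_force: [0.3, 0.0, -0.5]
grip_width: 0.991
clock: 17.4
position: [0.5817, -0.0649, 0.1604]
ee_rot: [0.143, 0.691, -0.146, 0.693]
ft_force: [0.4, 0.1, 0.3]
grip_width: 0.997
t 17.4 p [ 0.5817 -0.0649  0.1604] 
X [ 0.002 -0.005 -1.   ] Y [ 0.4    0.917 -0.004] Z [ 0.917 -0.4    0.004] 
F [0.4 0.1 0.3] w 0.997 q [ 0.98  0.68 -1.33  1.62  0.67  1.39  0.73]
shift [30.4 37.7 36.2] rot [-0.001  0.004  0.004] shift after rot [30.4 37.6 36.4]
  return _methods._mean(a, axis=axis, dtype=dtype,
  ret = ret.dtype.type(ret / rcount)
Traceback (most recent call last):
ValueError: zero-size array to reduction operation minimum which has no identity
```

View pics/t9.png

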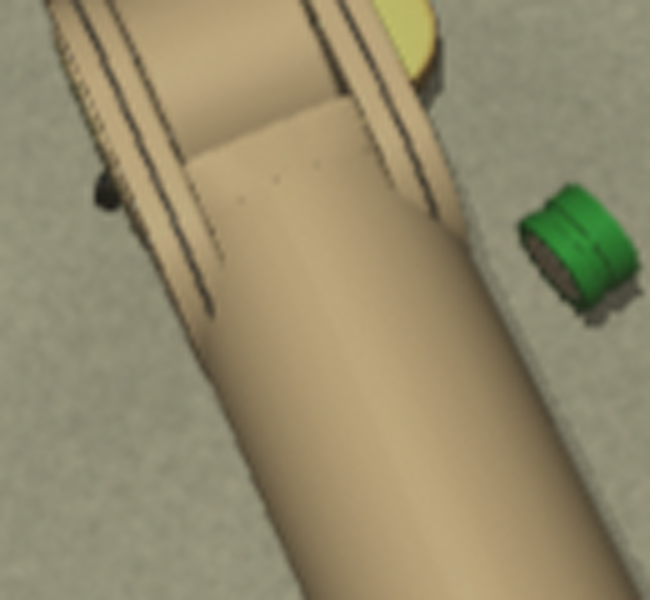

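```bash
python3 -c "
from h import *
d=cams.camera('top')
from scipy.optimize import least_squares
f=lambda q:(proj(d,[[q[0],q[1],.038]])-[313.9,195.4])[0]
print(least_squares(f,[.63,-.045]).x)
d=snap('scene','s9.png',(270,210,100,80),7.5)
P,u,v=pts(d,np.ones((400,640),bool))
k=(abs(P[:,0]-.63)<.045)&(abs(P[:,1]+.045)<.045)&(P[:,2]>.033)&(P[:,2]<.045);Q=P[k];print(k.sum(),np.median(Q[:,2]),Q.min(0),Q.max(0),cv2.minEnclosingCircle((Q[:,:2]*1000).astype(np.float32)))
for r in cams.recognise('scene','cheesebox'):print(r)
for dx in(-32,0,32):print(proj(d,[[.63+dx/1000,-.047,.038]]),proj(d,[[.63,-.047+dx/1000,.038]]))
"
```

```text
[ 0.62590538 -0.05029423]
387 0.036221761764105076 [ 0.60004956 -0.08013677  0.03300825] [ 0.66355195 -0.01662204  0.04158528] ((633.1051025390625, -47.019439697265625), 34.350860595703125)
{'box': [271.6, 291.0, 29.4, 29.3], 'conf': 0.85}
{'box': [189.6, 253.0, 27.4, 27.5], 'conf': 0.66}
{'box': [320.7, 235.2, 29.1, 30.8], 'conf': 0.62}
[[321.10385072 240.3536606 ]] [[326.04809427 253.42361838]]
[[332.41543416 245.10029801]] [[332.41543416 245.10029801]]
[[343.94028911 249.93008359]] [[338.56952005 237.04825435]]
```

View pics/s9.png

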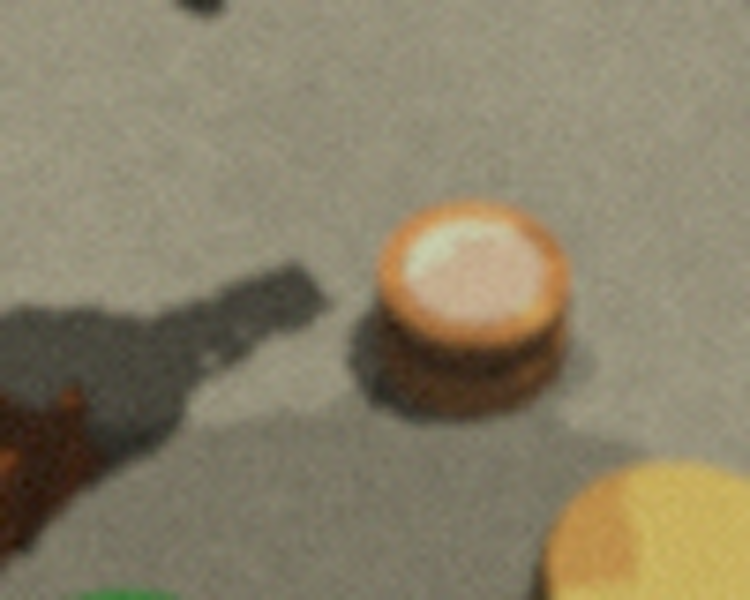

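```bash
python3 -m handwheel '0 18 19 0 0 0 85;0 17 19.5 0 0 0 85;30 0 0 0 0 0 85;30 0 0 0 0 0 85;20 0 0 0 0 0 85;0 0 0 0 0 0 85' 20; python3 -c "
from h import *
goal([.631,-.048,.0],[0,0,-1],[.399,.917,0])
d=snap('scene','s10.png',(250,190,130,100),6)"
```

```text
clock: 18.2
position: [0.6296, -0.0499, 0.0788]
ee_rot: [0.144, 0.693, -0.147, 0.691]
ft_force: [-0.3, 0.5, 0.1]
grip_width: 0.996
t 18.2 p [ 0.6296 -0.0499  0.0788] 
X [-0.003 -0.004 -1.   ] Y [ 0.403  0.915 -0.005] Z [ 0.915 -0.403 -0.001] 
F [-0.3  0.5  0.1] w 0.996 q [ 0.82  0.82 -1.2   1.56  0.78  1.31  0.67]
shift [78.7  2.7  0.6] rot [-0.005 -0.001  0.005] shift after rot [78.8  2.3  0.5]
```

View pics/s10.png

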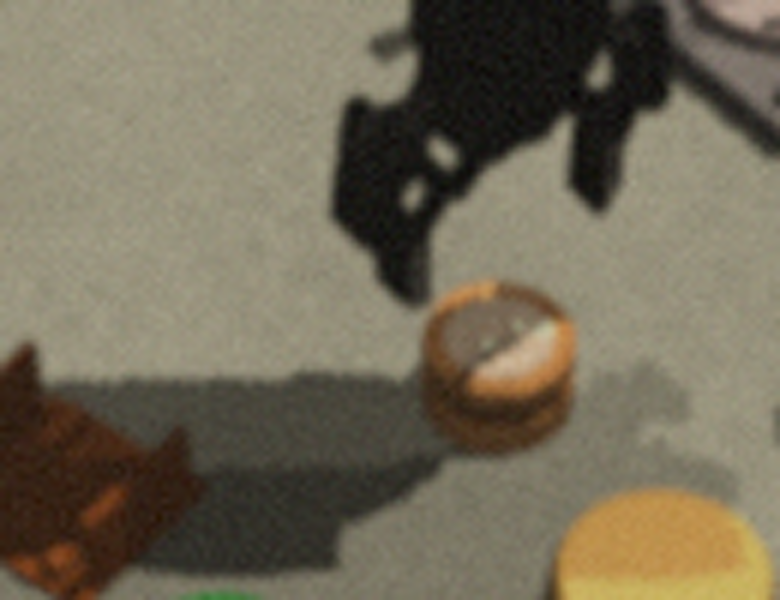

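```bash
python3 -m handwheel '20 1 0 0 0 0 85;20 1 0 0 0 0 85;15 0 0 0 0 0 85;10 0 0 0 0 0 85;8 0 0 0 0 0 85;5 0 0 0 0 0 85;0 0 0 0 0 0 85' 20; python3 -c "
from h import *
st()
d=snap('scene','s11.png',(250,190,130,100),6)"
```

```text
clock: 18.95
position: [0.6318, -0.048, 0.003]
ee_rot: [0.144, 0.692, -0.147, 0.692]
ft_force: [0.2, 0.3, 0.2]
grip_width: 0.997
t 18.95 p [ 0.6318 -0.048   0.003 ] 
X [ 0.    -0.004 -1.   ] Y [ 0.403  0.915 -0.003] Z [ 0.915 -0.403  0.002] 
F [0.2 0.3 0.2] w 0.997 q [ 0.78  0.9  -1.13  1.6   0.86  1.21  0.62]
```

View pics/s11.png

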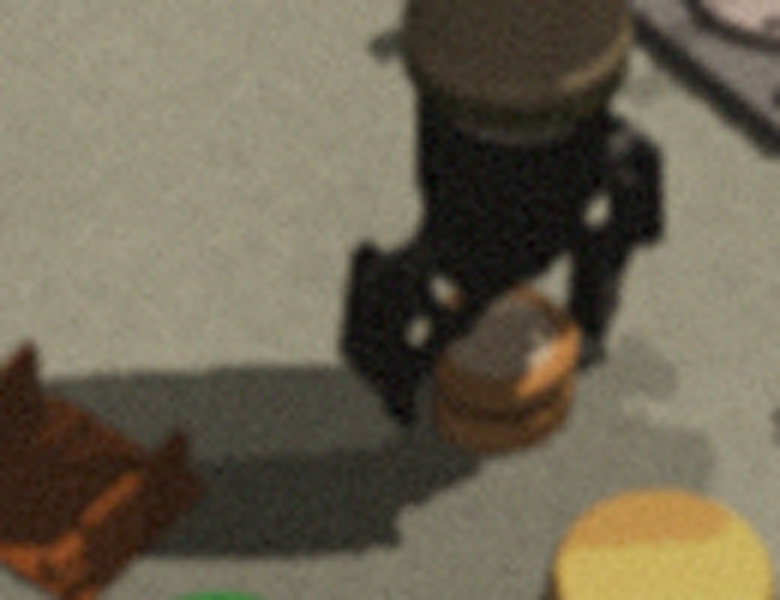

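```bash
python3 -m handwheel '0 0 0 0 0 0 72;0 0 0 0 0 0 64;0 0 0 0 0 0 55;0 0 0 0 0 0 55;0 0 0 0 0 0 55;0 0 0 0 0 0 55' 25;  python3 -m handwheel '-10 0 0 0 0 0 55;-20 0 0 0 0 0 55;-30 0 0 0 0 0 55;-30 0 0 0 0 0 55;-30 0 0 0 0 0 55;0 0 0 0 0 0 55' 25; python3 -c "
from h import *
st()
d=snap('scene','s12.png',(250,160,130,100),6)"
```

```text
clock: 19.6
position: [0.6324, -0.0478, 0.0043]
ee_rot: [0.144, 0.691, -0.147, 0.693]
ft_force: [-1.0, 0.8, 5.6]
grip_width: 0.738
clock: 20.2
position: [0.6338, -0.0467, 0.1292]
ee_rot: [0.145, 0.689, -0.146, 0.695]
ft_force: [0.8, 0.2, -1.5]
grip_width: 0.739
t 20.2 p [ 0.6338 -0.0467  0.1292] 
X [ 0.007 -0.004 -1.   ] Y [ 0.402  0.916 -0.   ] Z [ 0.915 -0.402  0.008] 
F [ 0.8  0.2 -1.5] w 0.739 q [ 0.83  0.77 -1.24  1.52  0.74  1.38  0.69]
```

View pics/s12.png

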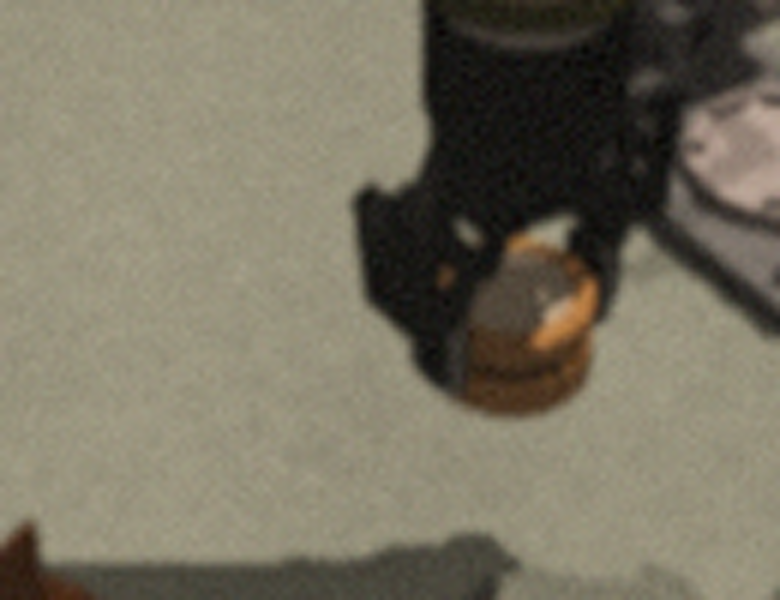

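```bash
python3 -c "
from h import *
o,M=st()
d=cams.camera('scene');im=d['color'].copy()
c=o['position']
for zo,col in((.034,(0,0,255)),(-.004,(255,0,0))):
  t=np.linspace(0,6.28,60);C=np.c_[c[0]+.032*np.cos(t),c[1]+.032*np.sin(t),0*t+c[2]+zo];q=proj(d,C)
  for p in q:
    im[int(round(p[1])),int(round(p[0]))]=col
cv2.imwrite('pics/s13.png',cv2.resize(im[160:240,280:380],None,fx=7,fy=7,interpolation=cv2.INTER_NEAREST))
cv2.imwrite('pics/s14.png',d['color'])"
```

```text
t 20.25 p [ 0.6329 -0.0472  0.1267] 
X [ 0.005 -0.004 -1.   ] Y [ 0.403  0.915 -0.002] Z [ 0.915 -0.402  0.006] 
F [ 0.5  0.3 -1.9] w 0.743 q [ 0.83  0.77 -1.24  1.52  0.74  1.38  0.69]
```

View pics/s13.png

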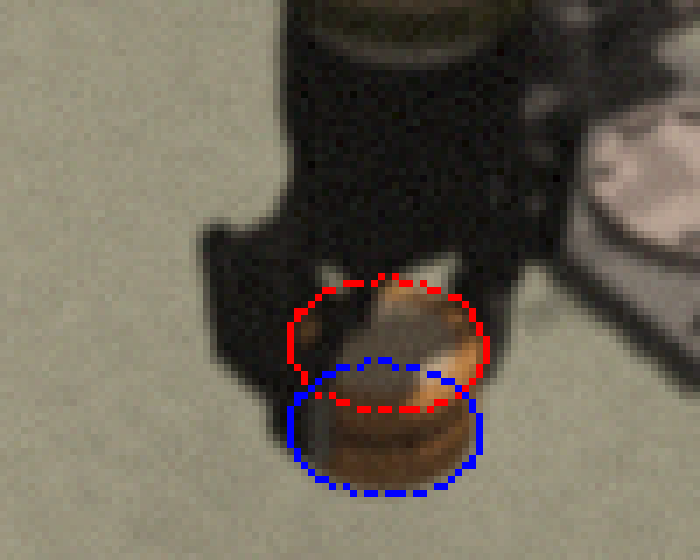

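View pics/s14.png

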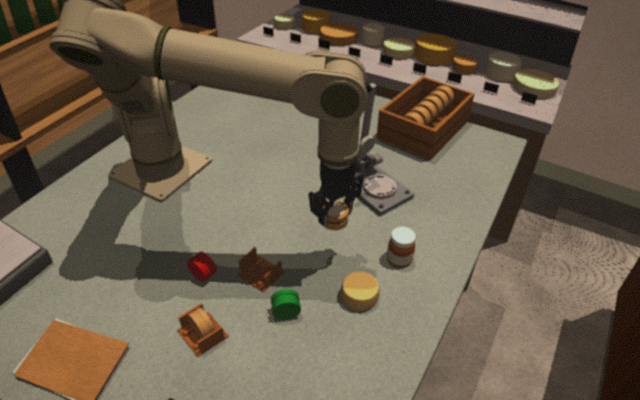

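```bash
python3 -c "
from h import *
d=cams.camera('scene')
for z in(.3,.4,.45,.5,.55):print(z,proj(d,[[.633,-.047,z]]))
m=np.zeros((400,640),bool)
for (a,b) in((342,92),(342,70),(342,115),(300,85),(300,60),(300,105),(260,72),(220,62),(180,52),(340,160)):
  m[:]=0;m[b-1:b+2,a-1:a+2]=1;P,u,v=pts(d,m);print(a,b,np.median(P,0).round(3))
"
```

```text
0.3 [[336.98794595 159.7438437 ]]
0.4 [[338.59013194 119.15504746]]
0.45 [[339.45380802  96.89173549]]
0.5 [[340.36096191  73.19387293]]
0.55 [[341.31220058  47.97084542]]
342 92 [ 0.659 -0.089  0.488]
342 70 [ 0.642 -0.056  0.513]
342 115 [ 0.661 -0.088  0.44 ]
300 85 [ 0.59  -0.12   0.498]
300 60 [ 0.57  -0.088  0.528]
300 105 [ 0.591 -0.121  0.457]
260 72 [ 0.523 -0.148  0.518]
220 62 [ 0.46  -0.177  0.535]
180 52 [ 0.395 -0.208  0.553]
340 160 [ 0.657 -0.082  0.332]
```

```bash
python3 -m handwheel '0 20 -9 0 0 0 55;0 40 -18.5 0 0 0 55;0 40 -18.5 0 0 0 55;0 40 -18.5 0 0 0 55;0 40 -18.5 0 0 0 55;0 40 -18.5 0 0 0 55;0 20 -9 0 0 0 55;0 0 0 0 0 0 55' 25; python3 -c "
from h import *
goal([.6277,.2341,.0345],[0,0,-1],[.399,.917,0])
d=snap('scene','s15.png',(280,40,160,180),3.3)
d=snap('top','t15.png',(150,130,120,110),5)"
```

```text
clock: 21.15
position: [0.625, 0.2213, 0.1216]
ee_rot: [0.142, 0.693, -0.144, 0.692]
ft_force: [-0.7, -0.3, -1.2]
grip_width: 0.738
t 21.15 p [0.625  0.2213 0.1216] 
X [-0.001 -0.002 -1.   ] Y [ 0.396  0.918 -0.003] Z [ 0.918 -0.396 -0.   ] 
F [-0.7 -0.3 -1.2] w 0.738 q [ 0.35  0.82 -1.19  1.43  0.76  1.4   0.3 ]
shift [87.1 13.  -2.5] rot [ 0.003 -0.     0.003] shift after rot [87.1 12.8 -2.6]
```

View pics/s15.png

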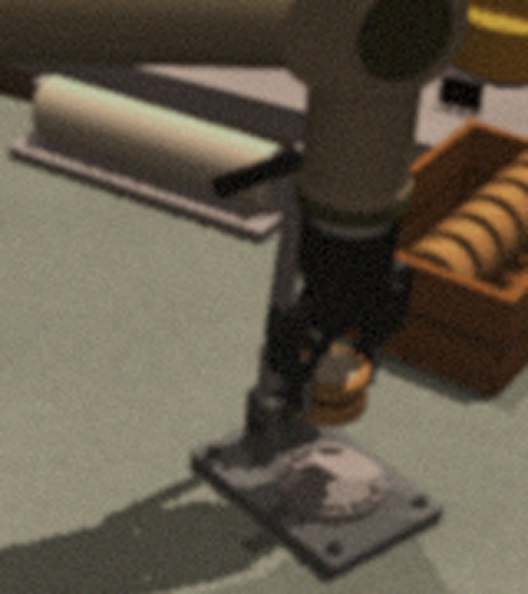

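View pics/t15.png

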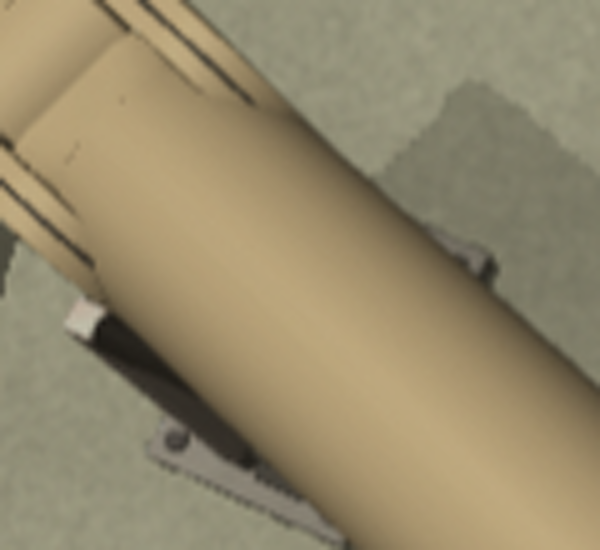

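```bash
python3 -c "
from h import *
d=cams.camera('top')
P,u,v=pts(d,np.ones((400,640),bool))
k=(P[:,2]>.35);P=P[k]
ax=np.array([.625,.2213]);
for D in(0,.03,.06,.09,.12,.15,.2):
  pass
# forearm axis direction from pts
Q=P[(np.hypot(*(P[:,:2]-ax).T)<.3)]
print(len(Q),Q[:,2].min(),Q[:,2].max())
for yy in np.arange(.02,.28,.03):
  S=Q[abs(Q[:,1]-yy)<.006]
  if len(S)>5: print(round(yy,3),'x',S[:,0].min().round(3),S[:,0].max().round(3),'ztop',S[:,2].max().round(3),'at x',S[S[:,2].argmax(),0].round(3),'zmin',S[:,2].min().round(3))
"
```

```text
10237 0.43777749551404577 0.5660300372179843
0.02 x 0.399 0.521 ztop 0.562 at x 0.448 zmin 0.51
0.05 x 0.416 0.545 ztop 0.554 at x 0.472 zmin 0.502
0.08 x 0.443 0.573 ztop 0.548 at x 0.491 zmin 0.495
0.11 x 0.469 0.598 ztop 0.54 at x 0.526 zmin 0.483
0.14 x 0.496 0.626 ztop 0.533 at x 0.545 zmin 0.5
0.17 x 0.52 0.655 ztop 0.526 at x 0.568 zmin 0.489
0.2 x 0.545 0.678 ztop 0.52 at x 0.572 zmin 0.466
0.23 x 0.57 0.673 ztop 0.518 at x 0.584 zmin 0.438
0.26 x 0.594 0.639 ztop 0.514 at x 0.601 zmin 0.487
```

```bash
python3 -m handwheel '0 13 -2.5 0 0 0 55;0 0 0 0 0 0 55;20 0 0 0 0 0 55;20 0 0 0 0 0 55;0 0 0 0 0 0 55' 25; python3 -c "
from h import *
goal([.6277,.2341,.0345],[0,0,-1],[.399,.917,0])
d=snap('scene','s16.png',(320,100,100,110),5)"
```

```text
clock: 21.8
position: [0.6288, 0.2269, 0.0777]
ee_rot: [0.143, 0.693, -0.148, 0.691]
ft_force: [0.1, -0.2, -1.6]
grip_width: 0.739
t 21.8 p [0.6288 0.2269 0.0777] 
X [-0.004 -0.007 -1.   ] Y [ 0.403  0.915 -0.008] Z [ 0.915 -0.403 -0.001] 
F [ 0.1 -0.2 -1.6] w 0.739 q [ 0.31  0.86 -1.15  1.45  0.8   1.35  0.27]
shift [43.2  6.5 -3.9] rot [-0.005 -0.001  0.008] shift after rot [43.2  6.2 -3.9]
```

View pics/s16.png

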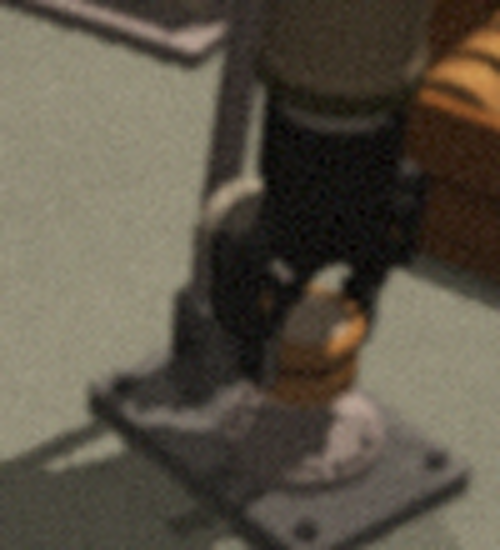

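```bash
python3 -m handwheel '10 6.5 -4 0 0 0 55;10 0 0 0 0 0 55;8 0 0 0 0 0 55;0 0 0 0 0 0 55' 25; python3 -c "
from h import *
goal([.6277,.2341,.0345],[0,0,-1],[.399,.917,0])"
```

```text
clock: 22.25
position: [0.6287, 0.2364, 0.0528]
ee_rot: [0.144, 0.692, -0.147, 0.692]
ft_force: [-0.4, -0.2, -2.3]
grip_width: 0.742
t 22.25 p [0.6287 0.2364 0.0528] 
X [-0.001 -0.005 -1.   ] Y [ 0.402  0.915 -0.005] Z [ 0.915 -0.402  0.001] 
F [-0.4 -0.2 -2.3] w 0.742 q [ 0.29  0.89 -1.13  1.46  0.82  1.31  0.25]
shift [18.4 -2.4 -0. ] rot [-0.004  0.001  0.005] shift after rot [18.3 -2.5 -0. ]
```

```bash
python3 -m handwheel '4 -2.2 0 0 0 0 55;4 0 0 0 0 0 55;0 0 0 0 0 0 55' 25; python3 -c "
from h import *
o,M=st();goal([.6277,.2341,.0345],[0,0,-1],[.399,.917,0])
d=cams.camera('scene');im=d['color'].copy();im=cv2.resize(im[140:220,330:430],None,fx=7,fy=7,interpolation=cv2.INTER_CUBIC)
t=np.linspace(0,6.28,120)
for c,r,col in((np.array(o['position'])+[0,0,.034],.032,(0,0,255)),(np.array(o['position'])-[0,0,.004],.032,(255,0,0)),([.6277,.2341,.03],.045,(0,255,0)),([.6277,.2341,.036],.036,(255,255,0))):
  for p in proj(d,np.c_[c[0]+r*np.cos(t),c[1]+r*np.sin(t),0*t+c[2]]):
    cv2.circle(im,(int((p[0]-330+.5)*7),int((p[1]-140+.5)*7)),1,col,-1)
cv2.imwrite('pics/s17.png',im)"
```

```text
clock: 22.55
position: [0.6283, 0.2344, 0.0459]
ee_rot: [0.144, 0.692, -0.147, 0.692]
ft_force: [-0.3, 0.1, -1.5]
grip_width: 0.741
t 22.55 p [0.6283 0.2344 0.0459] 
X [ 0.    -0.004 -1.   ] Y [ 0.403  0.915 -0.004] Z [ 0.915 -0.403  0.002] 
F [-0.3  0.1 -1.5] w 0.741 q [ 0.3   0.9  -1.13  1.47  0.83  1.3   0.25]
t 22.55 p [0.6283 0.2344 0.0459] 
X [ 0.    -0.004 -1.   ] Y [ 0.403  0.915 -0.004] Z [ 0.915 -0.403  0.002] 
F [-0.3  0.1 -1.5] w 0.741 q [ 0.3   0.9  -1.13  1.47  0.83  1.3   0.25]
shift [11.4 -0.5 -0.5] rot [-0.004  0.002  0.004] shift after rot [11.4 -0.5 -0.5]
```

View pics/s17.png

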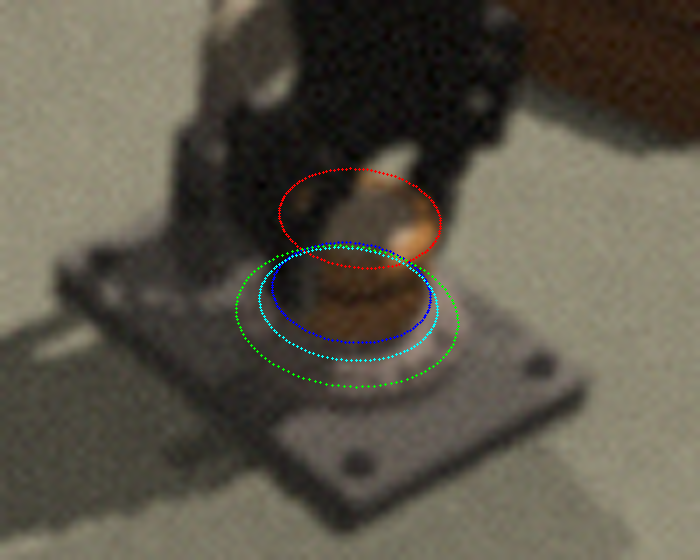

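```bash
python3 -m handwheel '3 0 0 0 0 0 55;3 0 0 0 0 0 55;2 0 0 0 0 0 55;0 0 0 0 0 0 55' 25; python3 -m handwheel '1.5 0 0 0 0 0 55;0 0 0 0 0 0 55' 25;python3 -m handwheel '1.5 0 0 0 0 0 55;0 0 0 0 0 0 55' 25; python3 -c "
from h import *
st()"
```

```text
clock: 23.0
position: [0.6282, 0.2347, 0.038]
ee_rot: [0.144, 0.692, -0.147, 0.692]
ft_force: [0.6, 0.3, -1.8]
grip_width: 0.737
clock: 23.2
position: [0.6283, 0.2347, 0.0368]
ee_rot: [0.144, 0.692, -0.147, 0.692]
ft_force: [0.0, 0.4, -0.9]
grip_width: 0.741
clock: 23.4
position: [0.6283, 0.2347, 0.0352]
ee_rot: [0.144, 0.692, -0.147, 0.692]
ft_force: [-0.3, -0.0, -2.1]
grip_width: 0.745
t 23.4 p [0.6283 0.2347 0.0352] 
X [ 0.001 -0.004 -1.   ] Y [ 0.402  0.915 -0.003] Z [ 0.915 -0.402  0.002] 
F [-0.3 -0.  -2.1] w 0.745 q [ 0.29  0.91 -1.12  1.48  0.84  1.28  0.24]
```

```bash
python3 -m handwheel '1 0 0 0 0 0 55;0 0 0 0 0 0 55' 25; python3 -m handwheel '1 0 0 0 0 0 55;0 0 0 0 0 0 55' 25;python3 -c "
from h import *
st()"
```

```text
clock: 23.6
position: [0.6284, 0.2348, 0.0344]
ee_rot: [0.144, 0.691, -0.147, 0.693]
ft_force: [-0.1, 0.1, -1.7]
grip_width: 0.737
clock: 23.8
position: [0.6285, 0.2348, 0.0344]
ee_rot: [0.144, 0.691, -0.147, 0.693]
ft_force: [-3.1, -2.0, 6.7]
grip_width: 0.74
t 23.8 p [0.6285 0.2348 0.0344] 
X [ 0.001 -0.004 -1.   ] Y [ 0.403  0.915 -0.003] Z [ 0.915 -0.403  0.003] 
F [-3.1 -2.   6.7] w 0.74 q [ 0.29  0.91 -1.12  1.48  0.84  1.28  0.24]
```

Contact is at the expected height, so I'll release and look.

```bash
python3 -m handwheel '0 0 0 0 0 0 66;0 0 0 0 0 0 72;0 0 0 0 0 0 85;0 0 0 0 0 0 85;0 0 0 0 0 0 85;-20 0 0 0 0 0 85;-30 0 0 0 0 0 85' 25; python3 -m handwheel '-40 0 0 0 0 0 85;-20 0 0 0 0 0 85;0 0 0 0 0 0 85' 25; python3 -c "
from h import *
st();d=snap('scene','s18.png',(320,110,110,110),5.4)
P,u,v=pts(d,np.ones((400,640),bool))
k=(abs(P[:,0]-.628)<.04)&(abs(P[:,1]-.234)<.04)&(P[:,2]>.06)&(P[:,2]<.075);Q=P[k];print(k.sum(),np.median(Q,0),cv2.minEnclosingCircle((Q[:,:2]*1000).astype(np.float32)))
print(proj(d,[[.6277,.2341,.068]]))"
```

```text
clock: 24.5
position: [0.6276, 0.2345, 0.0836]
ee_rot: [0.144, 0.692, -0.147, 0.692]
ft_force: [0.3, -0.4, 1.4]
grip_width: 0.996
clock: 24.8
position: [0.6294, 0.2364, 0.1481]
ee_rot: [0.145, 0.69, -0.145, 0.694]
ft_force: [-0.4, -0.0, -0.1]
grip_width: 0.996
t 24.8 p [0.6294 0.2364 0.1481] 
X [ 0.006 -0.001 -1.   ] Y [0.402 0.915 0.001] Z [ 0.915 -0.402  0.006] 
F [-0.4 -0.  -0.1] w 0.996 q [ 0.31  0.8  -1.2   1.39  0.75  1.44  0.29]
281 [0.62834718 0.23179881 0.06597171] ((629.404296875, 233.79969787597656), 34.9525146484375)
[[380.29342944 173.96383895]]
```

View pics/s18.png

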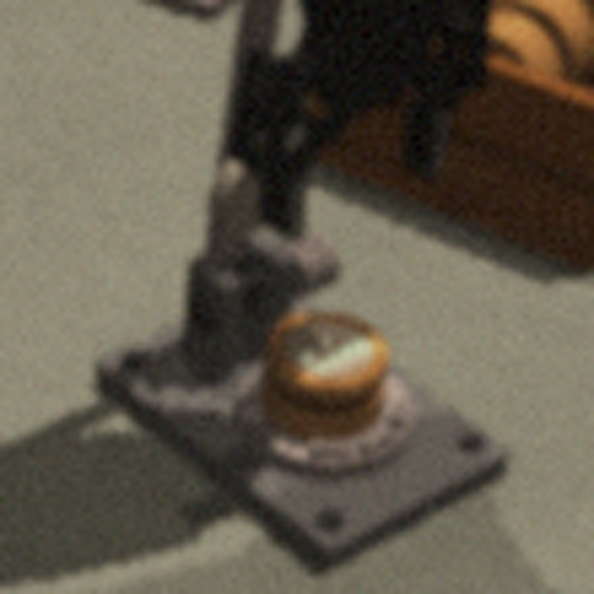

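The box sits in the nest with its lid proud and the hand clear; its lid centre is near (331,350) in the crop. Next I'll raise the hand above the lever handle.

```bash
python3 -m handwheel '-42 0 0 0 0 0 85;-42 0 0 0 0 0 85;-42 0 0 0 0 0 85;-42 0 0 0 0 0 85;-42 0 0 0 0 0 85;-42 0 0 0 0 0 85;0 0 0 0 0 0 85' 20; python3 -c "
from h import *
goal([.543,.215,.39],[0,0,-1],[.916,-.402,0])
d=snap('top','t19.png',(150,150,120,100),6)
P,u,v=pts(d,np.ones((400,640),bool));k=(P[:,2]>.3)&(P[:,2]<.33)&(abs(P[:,0]-.55)<.06)&(abs(P[:,1]-.22)<.07);print(k.sum(),cv2.minAreaRect((P[k,:2]*1000).astype(np.float32)),P[k,2].max())"
```

```text
clock: 25.55
position: [0.6281, 0.2372, 0.4003]
ee_rot: [0.146, 0.69, -0.145, 0.694]
ft_force: [-0.2, -0.3, 0.0]
grip_width: 0.995
t 25.55 p [0.6281 0.2372 0.4003] 
X [ 0.005 -0.    -1.   ] Y [0.402 0.915 0.002] Z [ 0.915 -0.402  0.005] 
F [-0.2 -0.3  0. ] w 0.995 q [ 0.18  0.67 -1.25  0.94  0.67  1.87  0.4 ]
shift [  9.9 -54.6 -69. ] rot [ 1.57   0.003 -0.005] shift after rot [ 10.3 -69.   54.5]Traceback (most recent call last):
  File "<string>", line 5, in <module>
    P,u,v=pts(d,np.ones((400,640),bool));k=(P[:,2]>.3)&(P[:,2]<.33)&(abs(P[:,0]-.55)<.06)&(abs(P[:,1]-.22)<.07);print(k.sum(),cv2.minAreaRect((P[k,:2]*1000).astype(np.float32)),P[k,2].max())
                                                                                                                                                                                 ~~~~~~~~~~^^
    return umr_maximum(a, axis, None, out, keepdims, initial, where)
ValueError: zero-size array to reduction operation maximum which has no identity
```

View pics/t19.png

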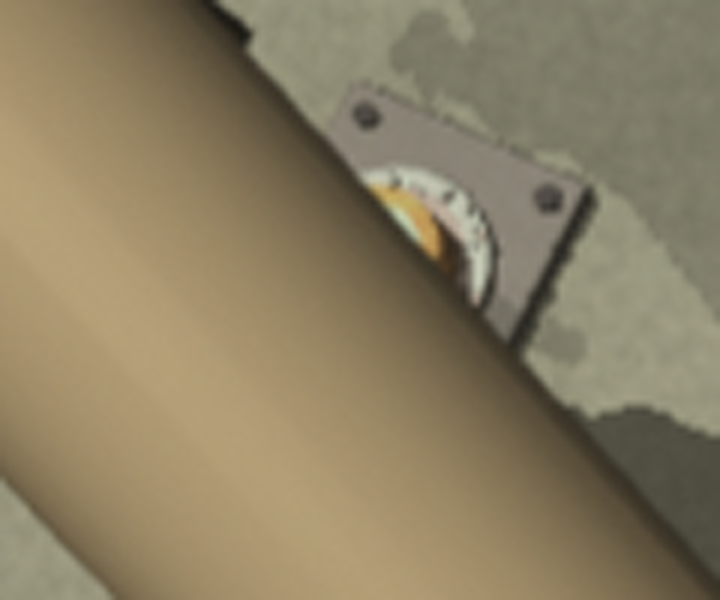

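```bash
python3 -m handwheel '0 -27 -35 0 0 0 85;0 -27 -34 0 0 0 85;0 0 0 0.143 0 0 85;0 0 0 0.143 0 0 85;0 0 0 0.143 0 0 85;0 0 0 0.143 0 0 85;0 0 0 0.143 0 0 85;0 0 0 0.143 0 0 85' 20; python3 -m handwheel '0 0 0 0.143 0 0 60;0 0 0 0.143 0 0 60;0 0 0 0.143 0 0 60;0 0 0 0.143 0 0 60;0 0 0 0.143 0 0 60;0 0 0 0 0 0 60' 20; python3 -c "
from h import *
goal([.543,.215,.35],[0,0,-1],[.916,-.402,0])
d=snap('scene','s20.png',(290,20,130,130),4.5)"
```

```text
clock: 26.4
position: [0.5431, 0.2137, 0.3935]
ee_rot: [0.42, 0.567, -0.424, 0.568]
ft_force: [-0.2, -0.6, -0.1]
grip_width: 0.996
clock: 27.0
position: [0.5431, 0.2138, 0.3938]
ee_rot: [-0.592, -0.384, 0.595, -0.386]
ft_force: [-1.0, 0.5, -0.4]
grip_width: 0.7
t 27.0 p [0.5431 0.2138 0.3938] 
X [-0.001 -0.005 -1.   ] Y [ 0.913 -0.407  0.001] Z [-0.407 -0.913  0.005] 
F [-1.   0.5 -0.4] w 0.7 q [ 0.31  0.38 -1.07  1.23  0.33  1.72 -1.1 ]
shift [43.8 -0.6 -1.3] rot [-0.006  0.005 -0.001] shift after rot [43.8 -0.6 -1.1]
```

View pics/s20.png

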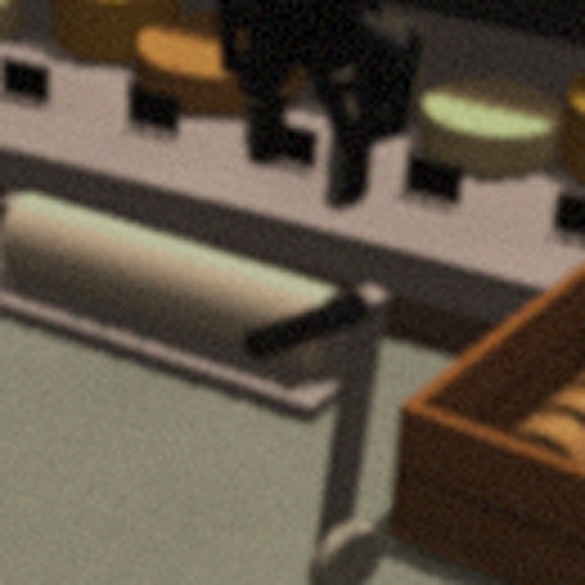

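```bash
python3 -c "
from h import *
d=cams.camera('scene')
y=np.array([-.402,-.916]);h=np.array([.5637,.2626])
for s in(-8,8,50,86):print(s,proj(d,[[*(h+y*s/1000),.311]]))
P,u,v=pts(d,np.ones((400,640),bool));im=d['color'][v,u].max(1)
k=(P[:,2]>.29)&(P[:,2]<.33)&(abs(P[:,0]-.55)<.07)&(abs(P[:,1]-.22)<.08)&(im<70);Q=P[k];print(k.sum(),Q.mean(0))
c=Q[:,:2].mean(0);w,V=np.linalg.eigh(np.cov((Q[:,:2]-c).T));print(V[:,1]);t=(Q[:,:2]-c)@V[:,1];print(t.min(),t.max(),Q[:,2].min(),Q[:,2].max())
"
```

```text
-8 [[372.70024476  85.21891426]]
8 [[368.00646202  86.93228172]]
50 [[355.39966817  91.54689379]]
86 [[344.2568369   95.64097794]]
235 [0.55621061 0.22133052 0.3109669 ]
[0.43778192 0.89908119]
-0.04741312285886943 0.04974878456159139 0.29003502957571126 0.32173382949966944
```

```bash
python3 -m handwheel '35 0 -1 0 0 0 55;35 0 0 0 0 0 50;20 0 0 0 0 0 50;13 0 0 0 0 0 45;0 0 0 0 0 0 45' 30; python3 -c "
from h import *
goal([.543,.215,.290],[0,0,-1],[.916,-.402,0])
d=snap('scene','s21.png',(300,30,120,120),4.8)"
```

```text
clock: 27.6
position: [0.5433, 0.2143, 0.2908]
ee_rot: [-0.591, -0.385, 0.594, -0.387]
ft_force: [1.1, 0.7, -0.5]
grip_width: 0.534
t 27.6 p [0.5433 0.2143 0.2908] 
X [-0.002 -0.005 -1.   ] Y [ 0.915 -0.403  0.   ] Z [-0.403 -0.915  0.005] 
F [ 1.1  0.7 -0.5] w 0.534 q [ 0.35  0.4  -1.06  1.44  0.35  1.51 -1.11]
shift [ 0.8 -0.5 -0.5] rot [-0.001  0.005 -0.   ] shift after rot [ 0.8 -0.5 -0.5]
```

View pics/s21.png

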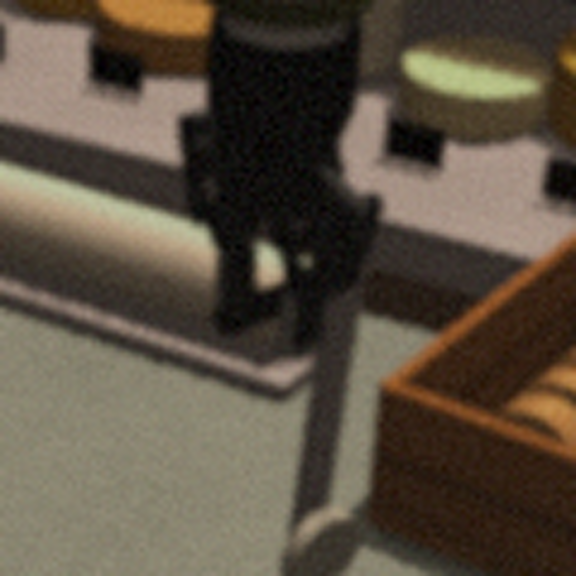

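```bash
python3 -m handwheel '0 0 0 0 0 0 30;0 0 0 0 0 0 20;0 0 0 0 0 0 10;0 0 0 0 0 0 10;0 0 0 0 0 0 10' 60; python3 -c "
from h import *
st()"
```

```text
clock: 28.15
position: [0.5447, 0.2151, 0.2938]
ee_rot: [0.593, 0.384, -0.592, 0.387]
ft_force: [3.8, -1.7, 5.6]
grip_width: 0.191
t 28.15 p [0.5447 0.2151 0.2938] 
X [ 0.004 -0.003 -1.   ] Y [ 0.914 -0.405  0.005] Z [-0.405 -0.914  0.001] 
F [ 3.8 -1.7  5.6] w 0.191 q [ 0.35  0.39 -1.06  1.43  0.35  1.51 -1.11]
```

```bash
python3 -m handwheel '1 25 0 0 0 0 10;4 25 0 0 0 0 10;6 24 0 0 0 0 10;8.5 23.5 0 0 0 0 10;0 0 0 0 0 0 10' 60; python3 -c "
from h import *
st();hp=np.array([.543,.215]);o=manip.get_obs();s=(np.array(o['position'][:2])-hp)@[.916,-.402];print('Y',s,'drop',.292-o['position'][2])
d=snap('scene','s22.png',(300,30,140,150),4)"
```

```text
clock: 28.65
position: [0.6349, 0.1765, 0.2727]
ee_rot: [0.593, 0.386, -0.592, 0.386]
ft_force: [0.3, 4.4, 3.9]
grip_width: 0.188
t 28.65 p [0.6349 0.1765 0.2727] 
X [ 0.002  0.001 -1.   ] Y [ 0.914 -0.405  0.001] Z [-0.405 -0.914 -0.001] 
F [0.3 4.4 3.9] w 0.188 q [ 0.29  0.56 -0.98  1.26  0.46  1.55 -1.03]
Y 0.09967847377186458 drop 0.019342957618668
```

View pics/s22.png

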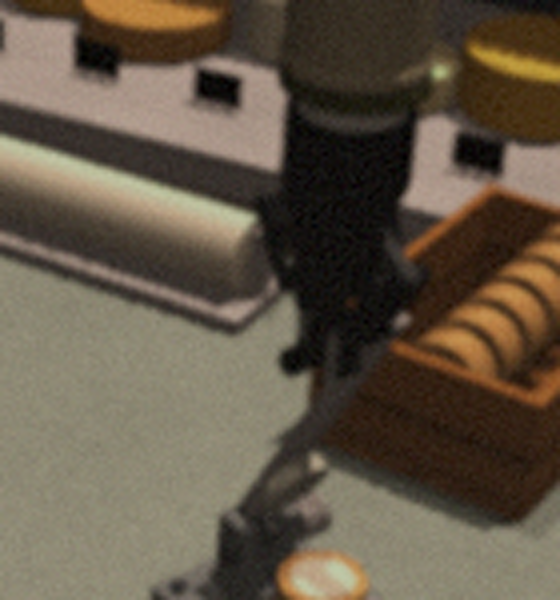

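```bash
python3 -m handwheel '11 22.5 0 0 0 0 10;13 21.5 0 0 0 0 10;15 20 0 0 0 0 10;17 18.5 0 0 0 0 10;19 16.5 0 0 0 0 10;20.5 14.5 0 0 0 0 10;0 0 0 0 0 0 10' 60; python3 -c "
from h import *
st();hp=np.array([.543,.215]);o=manip.get_obs();s=(np.array(o['position'][:2])-hp)@[.916,-.402];z=.292-o['position'][2];print('Y',s,'drop',z,'th',np.arctan2(s,.251-z),np.hypot(s,.251-z))"
```

```text
clock: 29.4
position: [0.738, 0.1314, 0.1764]
ee_rot: [0.593, 0.386, -0.592, 0.386]
ft_force: [2.8, 6.6, 6.3]
grip_width: 0.185
t 29.4 p [0.738  0.1314 0.1764] 
X [ 0.002  0.001 -1.   ] Y [ 0.915 -0.403  0.001] Z [-0.403 -0.915 -0.002] 
F [2.8 6.6 6.3] w 0.185 q [ 0.24  0.79 -0.88  1.1   0.58  1.49 -0.94]
Y 0.2122492873424048 drop 0.11562790520072092 th 1.003047098159443 0.25174464051435874
```

```bash
python3 -m handwheel '22 12.5 0 0 0 0 10;23 10 0 0 0 0 10;24 8 0 0 0 0 10;0 0 0 0 0 0 10' 60; python3 -m handwheel '12 3 0 0 0 0 10;12 2.5 0 0 0 0 10;10 1.5 0 0 0 0 10;10 1 0 0 0 0 10;0 0 0 0 0 0 10' 60;python3 -c "
from h import *
st();hp=np.array([.543,.215]);o=manip.get_obs();s=(np.array(o['position'][:2])-hp)@[.916,-.402];z=.292-o['position'][2];print('Y',s,'drop',z,'th',np.arctan2(s,.251-z),np.hypot(s,.251-z))
d=snap('scene','s23.png',(340,90,110,120),4.8)"
```

```text
clock: 29.8
position: [0.7655, 0.1192, 0.1072]
ee_rot: [0.593, 0.386, -0.592, 0.387]
ft_force: [2.8, 6.1, 5.6]
grip_width: 0.19
clock: 30.3
position: [0.7725, 0.1164, 0.0667]
ee_rot: [0.593, 0.386, -0.591, 0.387]
ft_force: [-1.0, 5.1, 11.2]
grip_width: 0.186
t 30.3 p [0.7725 0.1164 0.0667] 
X [ 0.003  0.001 -1.   ] Y [ 0.915 -0.402  0.002] Z [-0.402 -0.915 -0.002] 
F [-1.   5.1 11.2] w 0.186 q [ 0.22  0.93 -0.83  1.09  0.65  1.36 -0.93]
Y 0.24990318787855126 drop 0.22532948374823042 th 1.468433511936279 0.25121818946185975
```

View pics/s23.png

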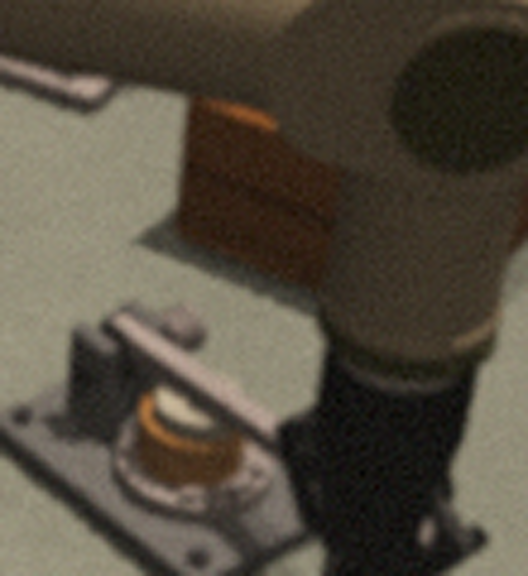

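```bash
python3 -m handwheel '4 0.3 0 0 0 0 10;3 0 0 0 0 0 10;0 0 0 0 0 0 10' 60; python3 -m handwheel '3 0 0 0 0 0 10;0 0 0 0 0 0 10;0 0 0 0 0 0 10' 60;python3 -c "
from h import *
st();hp=np.array([.543,.215]);o=manip.get_obs();s=(np.array(o['position'][:2])-hp)@[.916,-.402];z=.292-o['position'][2];print('Y',s,'drop',z,'th',np.arctan2(s,.251-z),np.hypot(s,.251-z))
d=snap('scene','s24.png',(350,140,70,70),8)"
```

```text
clock: 30.65
position: [0.773, 0.1162, 0.061]
ee_rot: [0.593, 0.386, -0.591, 0.387]
ft_force: [-1.5, 3.7, 12.6]
grip_width: 0.188
clock: 30.95
position: [0.7732, 0.116, 0.0586]
ee_rot: [0.594, 0.386, -0.591, 0.387]
ft_force: [-1.9, 4.3, 15.8]
grip_width: 0.191
t 30.95 p [0.7732 0.116  0.0586] 
X [ 0.004  0.    -1.   ] Y [ 0.915 -0.403  0.004] Z [-0.403 -0.915 -0.002] 
F [-1.9  4.3 15.8] w 0.191 q [ 0.22  0.94 -0.82  1.1   0.65  1.35 -0.93]
Y 0.2506745743535635 drop 0.2334195415264268 th 1.500778377634835 0.2512902997480827
```

View pics/s24.png

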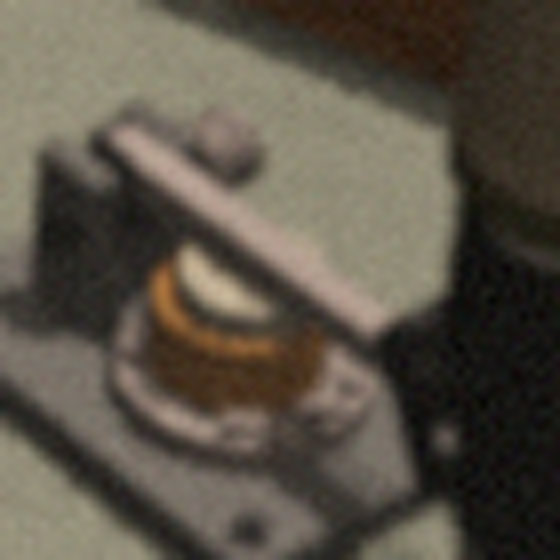

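```bash
python3 -m handwheel '2 0 0 0 0 0 10;0 0 0 0 0 0 10' 60; python3 -m handwheel '2 0 0 0 0 0 10;0 0 0 0 0 0 10' 60; python3 -m handwheel '2 0 0 0 0 0 10;0 0 0 0 0 0 10;0 0 0 0 0 0 10' 60;python3 -c "
from h import *
st()
d=snap('scene','s25.png',(350,140,70,70),8)"
```

```text
clock: 31.2
position: [0.7733, 0.1161, 0.0578]
ee_rot: [0.594, 0.386, -0.591, 0.387]
ft_force: [-4.6, 2.6, 22.1]
grip_width: 0.187
clock: 31.4
position: [0.7734, 0.1161, 0.0572]
ee_rot: [0.594, 0.385, -0.591, 0.387]
ft_force: [-9.0, 1.9, 31.1]
grip_width: 0.188
clock: 31.7
position: [0.7735, 0.1161, 0.0565]
ee_rot: [0.594, 0.385, -0.591, 0.387]
ft_force: [-13.3, 0.5, 38.0]
grip_width: 0.186
t 31.7 p [0.7735 0.1161 0.0565] 
X [ 0.006  0.    -1.   ] Y [ 0.915 -0.403  0.005] Z [-0.403 -0.915 -0.003] 
F [-13.3   0.5  38. ] w 0.186 q [ 0.22  0.94 -0.82  1.1   0.66  1.34 -0.93]
```

View pics/s25.png

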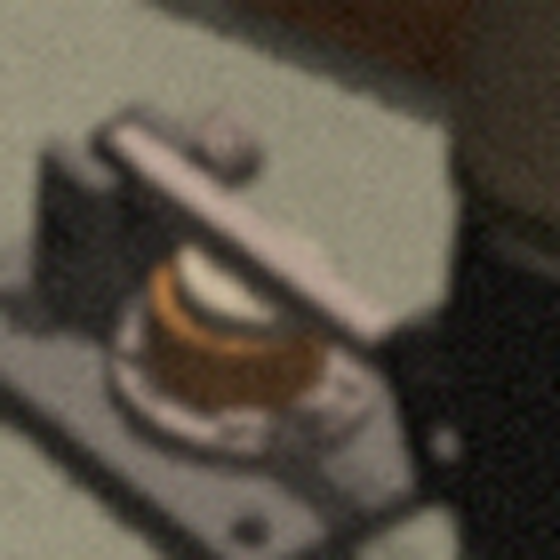

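Resistance rises steeply past about 1.50 rad and no gap shows, so the lid is home. Easing the lever back up slowly.

```bash
python3 -m handwheel '-3 0 0 0 0 0 10;-4 0 0 0 0 0 10;-8 -0.7 0 0 0 0 10;-12 -1.8 0 0 0 0 10;-12 -2.4 0 0 0 0 10;-12 -3 0 0 0 0 10;-12 -3.6 0 0 0 0 10;-12 -4.2 0 0 0 0 10' 60;python3 -c "
from h import *
st();hp=np.array([.543,.215]);o=manip.get_obs();s=(np.array(o['position'][:2])-hp)@[.916,-.402];z=.292-o['position'][2];print('Y',s,'drop',z,'th',np.arctan2(s,.251-z),np.hypot(s,.251-z))"
```

```text
clock: 32.55
position: [0.76, 0.1219, 0.1269]
ee_rot: [0.595, 0.385, -0.59, 0.388]
ft_force: [9.2, 6.2, 4.7]
grip_width: 0.187
t 32.55 p [0.76   0.1219 0.1269] 
X [ 0.007  0.    -1.   ] Y [ 0.915 -0.404  0.007] Z [-0.404 -0.915 -0.003] 
F [9.2 6.2 4.7] w 0.187 q [ 0.23  0.86 -0.85  1.09  0.62  1.43 -0.93]
Y 0.2362159830026033 drop 0.16512525785859508 th 1.2221075049734247 0.2513413256186474
```

```bash
python3 -m handwheel '-11.7 -4.5 0 0 0 0 10;-11.4 -5.1 0 0 0 0 10;-11.2 -5.7 0 0 0 0 10;-10.9 -6.2 0 0 0 0 10;-10.6 -6.8 0 0 0 0 10;-10.2 -7.3 0 0 0 0 10;-9.8 -7.8 0 0 0 0 10;-9.4 -8.3 0 0 0 0 10' 60;python3 -c "
from h import *
st();hp=np.array([.543,.215]);o=manip.get_obs();s=(np.array(o['position'][:2])-hp)@[.916,-.402];z=.292-o['position'][2];print('Y',s,'drop',z,'th',np.arctan2(s,.251-z),np.hypot(s,.251-z))"
```

```text
clock: 33.35
position: [0.7137, 0.1418, 0.2131]
ee_rot: [0.596, 0.383, -0.59, 0.388]
ft_force: [12.2, 2.4, 10.9]
grip_width: 0.184
t 33.35 p [0.7137 0.1418 0.2131] 
X [ 0.011 -0.001 -1.   ] Y [ 0.914 -0.405  0.01 ] Z [-0.405 -0.914 -0.004] 
F [12.2  2.4 10.9] w 0.184 q [ 0.25  0.72 -0.91  1.14  0.56  1.51 -0.97]
Y 0.18579500702287882 drop 0.07893669219528365 th 0.8237512351886958 0.2532302638456394
```

```bash
python3 -m handwheel '-8.7 -8.8 0 0 0 0 10;-8.2 -9.2 0 0 0 0 10;-7.8 -9.6 0 0 0 0 10;-7.3 -10 0 0 0 0 10;-6.8 -10.3 0 0 0 0 10;-6.3 -10.7 0 0 0 0 10;-5.8 -11 0 0 0 0 10;-5.3 -11.3 0 0 0 0 10' 60;python3 -c "
from h import *
st();hp=np.array([.543,.215]);o=manip.get_obs();s=(np.array(o['position'][:2])-hp)@[.916,-.402];z=.292-o['position'][2];print('Y',s,'drop',z,'th',np.arctan2(s,.251-z),np.hypot(s,.251-z))"
```

```text
clock: 34.15
position: [0.6398, 0.1735, 0.2701]
ee_rot: [0.596, 0.382, -0.59, 0.388]
ft_force: [10.0, -3.4, 20.8]
grip_width: 0.189
t 34.15 p [0.6398 0.1735 0.2701] 
X [ 0.012 -0.002 -1.   ] Y [ 0.913 -0.407  0.012] Z [-0.407 -0.913 -0.003] 
F [10.  -3.4 20.8] w 0.189 q [ 0.3   0.57 -0.98  1.26  0.47  1.54 -1.04]
Y 0.10535932929671162 drop 0.021915477617260704 th 0.4310682993120874 0.2521513566594094
```

```bash
python3 -m handwheel '-5.8 -11.3 0 0 0 0 10;-5.2 -11.6 0 0 0 0 10;-4.4 -11.9 0 0 0 0 10;-3.5 -12 0 0 0 0 10;-2.8 -12 0 0 0 0 10;-2 -12.2 0 0 0 0 10;-1.5 -12 0 0 0 0 10;-0.8 -10 0 0 0 0 10' 60;python3 -c "
from h import *
st();hp=np.array([.543,.215]);o=manip.get_obs();s=(np.array(o['position'][:2])-hp)@[.916,-.402];z=.292-o['position'][2];print('Y',s,'drop',z,'th',np.arctan2(s,.251-z),np.hypot(s,.251-z))"
```

```text
clock: 34.95
position: [0.5512, 0.2115, 0.2918]
ee_rot: [-0.593, -0.384, 0.593, -0.388]
ft_force: [-0.7, -5.7, 22.8]
grip_width: 0.184
t 34.95 p [0.5512 0.2115 0.2918] 
X [ 0.003 -0.004 -1.   ] Y [ 0.914 -0.405  0.004] Z [-0.405 -0.914  0.003] 
F [-0.7 -5.7 22.8] w 0.184 q [ 0.35  0.41 -1.06  1.42  0.36  1.52 -1.11]
Y 0.00895512109249167 drop 0.00018984411469202822 th 0.03568961769658584 0.2509699752739233
```

```bash
python3 -m handwheel '-2 -4 0 0 0 0 10;-1 -4 0 0 0 0 10;0 0 0 0 0 0 10' 60; python3 -m handwheel '-1 -2 0 0 0 0 10;0 0 0 0 0 0 10;0 0 0 0 0 0 10' 60; python3 -c "
from h import *
st();hp=np.array([.543,.215]);o=manip.get_obs();s=(np.array(o['position'][:2])-hp)@[.916,-.402];print('Y',s)
d=snap('scene','s26.png',(300,30,120,180),3.3)"
```

```text
clock: 35.25
position: [0.5444, 0.2144, 0.2924]
ee_rot: [-0.592, -0.384, 0.593, -0.387]
ft_force: [7.0, 1.8, -10.7]
grip_width: 0.192
clock: 35.55
position: [0.5432, 0.2148, 0.2929]
ee_rot: [-0.592, -0.384, 0.593, -0.387]
ft_force: [11.1, 1.9, -14.1]
grip_width: 0.185
t 35.55 p [0.5432 0.2148 0.2929] 
X [ 0.    -0.003 -1.   ] Y [ 0.914 -0.406  0.002] Z [-0.406 -0.914  0.003] 
F [ 11.1   1.9 -14.1] w 0.185 q [ 0.36  0.39 -1.07  1.43  0.35  1.51 -1.11]
Y 0.00030698561437768123
```

View pics/s26.png

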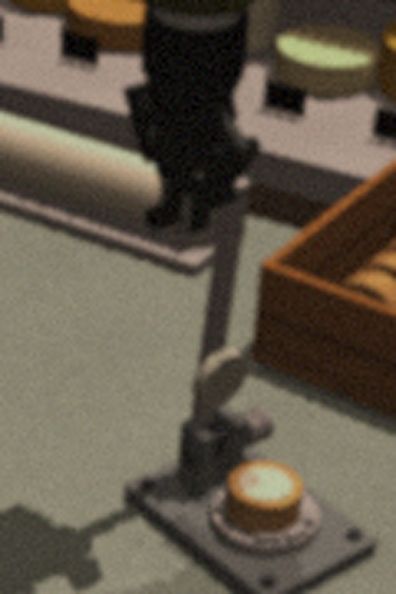

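```bash
python3 -m handwheel '2 0.5 0 0 0 0 10;0 0 0 0 0 0 10' 30; python3 -m handwheel '0 0 0 0 0 0 20;0 0 0 0 0 0 26;0 0 0 0 0 0 34;0 0 0 0 0 0 45;0 0 0 0 0 0 55;0 0 0 0 0 0 55' 30; python3 -c "
from h import *
st()"
```

```text
clock: 35.8
position: [0.5439, 0.2146, 0.2927]
ee_rot: [-0.593, -0.384, 0.593, -0.387]
ft_force: [6.6, -1.7, -0.2]
grip_width: 0.184
clock: 36.4
position: [0.5427, 0.2155, 0.2928]
ee_rot: [-0.592, -0.385, 0.593, -0.387]
ft_force: [-0.9, -0.6, -0.0]
grip_width: 0.644
t 36.4 p [0.5427 0.2155 0.2928] 
X [ 0.001 -0.004 -1.   ] Y [ 0.915 -0.404  0.002] Z [-0.404 -0.915  0.003] 
F [-0.9 -0.6 -0. ] w 0.644 q [ 0.35  0.39 -1.07  1.44  0.35  1.51 -1.11]
```

```bash
python3 -m handwheel '-10 0 0 0 0 0 55;-25 0 0 0 0 0 55;-35 0 0 0 0 0 55;-35 0 0 0 0 0 55;0 -35 30 0 0 0 55;0 -35 30 0 0 0 55;0 -35 30 0 0 0 55;0 0 0 0 0 0 55' 30; python3 -c "
from h import *
st()
d=snap('scene','s27.png',(320,70,110,150),4)
P,u,v=pts(d,np.ones((400,640),bool))
k=(abs(P[:,0]-.628)<.04)&(abs(P[:,1]-.234)<.04)&(P[:,2]>.052)&(P[:,2]<.075);Q=P[k];print(k.sum(),np.median(Q,0),np.percentile(Q[:,2],[50,75,90]),cv2.minEnclosingCircle((Q[:,:2]*1000).astype(np.float32)))
d=snap('top','t27.png',(150,130,300,150),2.6)
P,u,v=pts(d,np.ones((400,640),bool))
k=(abs(P[:,0]-.628)<.04)&(abs(P[:,1]-.234)<.04)&(P[:,2]>.052)&(P[:,2]<.075);Q=P[k];print(k.sum(),np.median(Q,0),cv2.minEnclosingCircle((Q[:,:2]*1000).astype(np.float32)))
k=(P[:,2]>.29)&(P[:,2]<.33)&(abs(P[:,0]-.55)<.05)&(abs(P[:,1]-.22)<.08);print('handle',k.sum(),cv2.minAreaRect((P[k,:2]*1000).astype(np.float32)) if k.sum() else 0)
for n in('jar','truckle'):
  for r in cams.outline_of('top',n)[:1]:
    Q,u,v=pts(d,r['region']);print(n,np.median(Q,0))
"
```

```text
clock: 37.2
position: [0.4181, 0.1797, 0.4018]
ee_rot: [-0.592, -0.381, 0.592, -0.392]
ft_force: [0.3, 1.3, 0.5]
grip_width: 0.643
t 37.2 p [0.4181 0.1797 0.4018] 
X [ 0.007 -0.012 -1.   ] Y [ 0.915 -0.402  0.012] Z [-0.402 -0.915  0.009] 
F [0.3 1.3 0.5] w 0.643 q [ 0.71 -0.07 -1.13  1.53 -0.05  1.65 -0.84]
294 [0.6298386  0.23014438 0.05860415] [0.05860415 0.06007562 0.06106196] ((618.9196166992188, 238.8533935546875), 44.454917907714844)
405 [0.62216414 0.23247685 0.05910303] ((622.8777465820312, 233.6256866455078), 32.21407699584961)
handle 355 ((548.5347900390625, 224.18035888671875), (94.53571319580078, 18.032197952270508), 67.14982604980469)
jar [0.7637864  0.0247049  0.08176491]
truckle [ 0.7358728  -0.12943624  0.04358009]
```

View pics/s27.png

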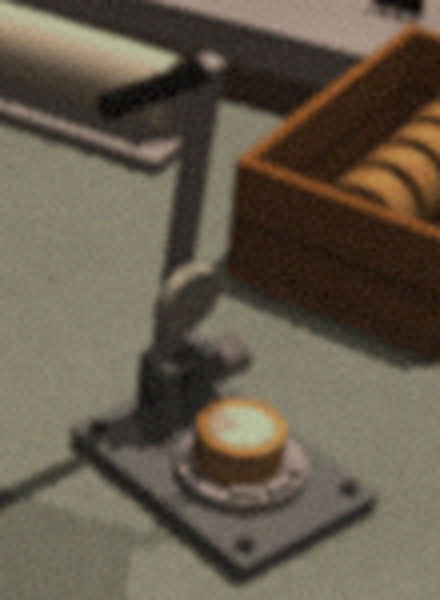

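View pics/t27.png

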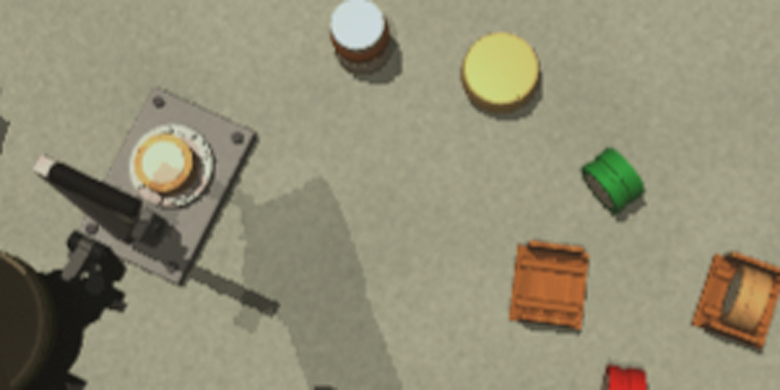

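```bash
python3 -c "
from h import *
d=cams.camera('scene');im=cv2.resize(d['color'][150:215,345:420],None,fx=9,fy=9,interpolation=cv2.INTER_CUBIC);t=np.linspace(0,6.28,150)
for c,r,z,col in(([.6277,.2341],.032,.060,(0,0,255)),([.6277,.2341],.032,.03,(255,0,0)),([.6277,.2341],.045,.03,(0,255,0)),([.6277,.2341],.045,.018,(0,255,0))):
  for p in proj(d,np.c_[c[0]+r*np.cos(t),c[1]+r*np.sin(t),0*t+z]):cv2.circle(im,(int((p[0]-345+.5)*9),int((p[1]-150+.5)*9)),1,col,-1)
cv2.imwrite('pics/s28.png',im)
e=cams.camera('top');im=cv2.resize(e['color'][165:225,180:250],None,fx=9,fy=9,interpolation=cv2.INTER_CUBIC)
for c,r,z,col in(([.6277,.2341],.032,.060,(0,0,255)),([.6277,.2341],.045,.03,(0,255,0))):
  for p in proj(e,np.c_[c[0]+r*np.cos(t),c[1]+r*np.sin(t),0*t+z]):cv2.circle(im,(int((p[0]-180+.5)*9),int((p[1]-165+.5)*9)),1,col,-1)
cv2.imwrite('pics/t28.png',im)"
```

```text
(no output)
```

View pics/s28.png

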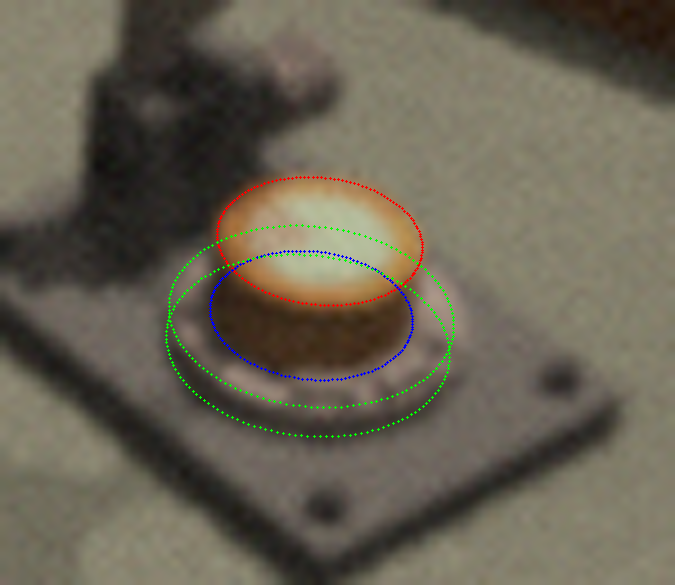

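View pics/t28.png

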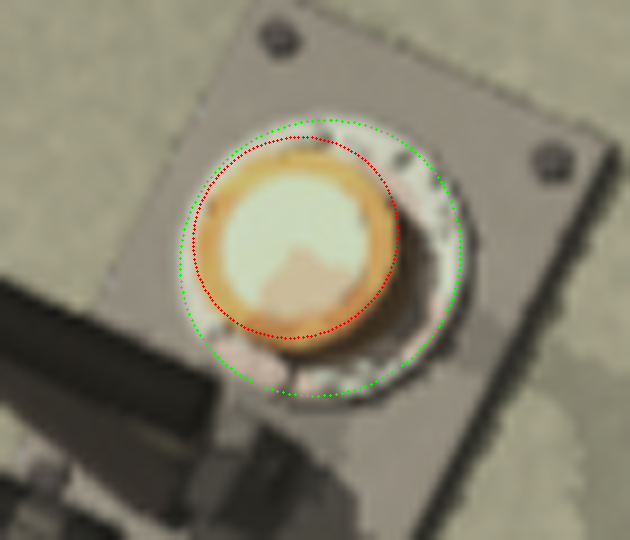

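```bash
python3 -c "
from h import *
print(hand_in());st()"
```

```text
the job is handed in; nothing more can be done
None
the job is handed in; nothing more can be done
```

The job is handed in at about 37 s of the 72 s allowed; hand-in reports no verdict.

**What I did:**
- **Laying down:** I pinched the proud-lidded box by its flat faces out of its stand with 20 N. I tilted it and let it down flat on the counter, lid up, then let go.
- **Into the nest:** I took it again across its rim from above, set it in the nest with the lever still raised, and let go.
- **Pressing:** I gripped the lever handle and pulled it to about 1.50 rad by my arc reckoning. There the force rose steeply, to 38 N at the wrist. I eased the lever back at about 0.5 rad/s to its stop, let go and moved away.

**Last checks:**
- **Lid:** The top of the box is at about 59–60 mm, against 60 mm expected for a closed box, and no gap shows.
- **Box position:** The cameras disagree slightly on the centring. The scene camera puts the box within about 1–2 mm of the nest centre. The top camera puts it 3.5–5 mm off, toward the robot; the limit is 8 mm.
- **Lever:** It measures upright, with the handle where it was at the start.
- **Bystanders:** The jar and cheese are within about 1 mm of earlier measurements. I checked the closed box only by eye; it still stands in its stand.
- **Robot:** The wrist force was about zero and the hand was clear.

One thing went off plan: while tilting the box, the arm ran close to its wrist limit. I laid the box down from a steeper angle (about 51°) and let it tip over the lower finger instead.

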